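Close the filter holder: four clamp knobs in cross order, two passes

TASK

Close the round filter holder by tightening its four clamp knobs clockwise in cross order, in two passes: red first, then the one opposite it, then the remaining two in either order. On the first pass turn each knob only until you feel it bite on the seal and no further than 15 degrees past that; on the second pass, in the same order, turn each about 30 degrees further, and never take any knob beyond 50 degrees past its bite. Leave everything else on the bench in its place and let go of the holder at the end.

Things in the scene. Friction and masses are not known exactly. Their poses are not given: they have to be found in the camera images.
- knob_red: the RED clamp knob: grip bar 44 long (body x), 14 thick (body y), 8 to 46 above the origin, on a round skirt of radius 22, 8 high. Origin on the turning axis under the skirt, 71 above the bench; z up. Pinch the bar across y, TCP best 36 above the origin. Tightens CLOCKWISE seen from above; does not sink as it turns.
- knob_across: the black clamp knob straight across from the red one. Built and behaves like knob_red. Each knob first runs free (friction 0.03 N m) for 0.2 to 1.0 rad, unknown, different for each and not readable from its pose; then it bites: turning needs 0.5 N m plus 0.5 N m per rad past the bite (held still: 0.05 to 0.1 plus 0.5 per rad). It stays where it is left.
- knob_left: the black clamp knob a quarter circle counter-clockwise (from above) from the red one. Built and behaves like knob_red.
- knob_right: the black clamp knob a quarter circle clockwise (from above) from the red one. Built and behaves like knob_red.
- clamp_red (a point): centre of the top of the brass clamp collar (radius 24, 6 thick) under knob_red, on its axis, 68 mm above the bench. Once the knob bears on the seal the collar sinks 2.5 mm per rad of further turning (some 0.3 mm at first bite, 1.6 mm when tight, too little to see); it does not spring back.
- clamp_across (a point): the same point on the collar under knob_across.
- clamp_left (a point): the same point on the collar under knob_left.
- clamp_right (a point): the same point on the collar under knob_right.
- holder: round metal membrane filter holder, fixed to the bench, turned any way round: diameter 214, cover plate top 62 above the bench, a low inlet spout in the middle of the cover (to 102 above the bench). Origin at the centre of its underside; the four knobs stand 78 from its axis at quarter turns, the red one along the holder's x axis, 'left' along its y.
- filter_dish: flat white dish of filters, 54 across, 12 high, beside the holder; bystander. Origin at the centre of its underside.
- spare_seal: orange ring, 44 across, 6 high, beside the holder; bystander. Origin at the centre of its underside.
- amber_bottle: amber bottle, 72 across, 150 high; bystander. Origin at the centre of its underside.
- clear_bottle: clear bottle, 68 across, 140 high; bystander. Origin at the centre of its underside.
- sample_jar: white jar with red cap, 56 across, 60 high; bystander. Origin at the centre of its underside.
- beaker: clear beaker, 70 across, 85 high; bystander. Origin at the centre of its underside.

How it is judged:
By the outcome, as a careful person would: the job done as asked, in the order asked, and still so for the second after the job is handed in, with the robot touching nothing.
It also fails if it takes over 72 s, if anything falls off the work surface, if the arm or the gripper's body presses on something with over 40 N, if the wrist force passes 120 N, or if a joint passes its speed limit or range.

ROBOT

A 6-joint arm with a two-finger parallel gripper is mounted at the origin on the work surface. World frame = base frame: x ahead of the robot, y to its left, z up, the work surface at z = 0. Lengths are in m, angles in rad, forces in N, time in s.
With the tool pointing down it reaches from about 0.15 to 0.775 m from the base axis. Payload 6.1 kg.
Tool frame: the origin (TCP) lies between the finger pads, 19 mm behind the fingertips; this is the grasp point; z points along the fingers, y is the line along which they close (so a half turn about z gives the same grasp; the last joint's range is limited). The gripper opens to 85 mm and grips with 20 to 120 N. Pads are 22 mm wide; open, the fingers measure 114 mm over their backs; the gripper's body (76 mm by 85 mm) begins 54 mm behind the grasp point. The pads swing forward as they close: fully open they stand 13 mm farther back than shut.
Start: joints at [1.114, 0.126, -0.04, 1.405, 0, 1.571], TCP at [0.232, 0.471, 0.25] pointing down, gripper open.
Joint ranges: [-2.72, 2.72], [-0.95, 1.95], [-1.27, 1.35], [-1.78, 2.02], [-1.46, 1.47], [-3.14, 3.14]. Speed limits (rad/s): [2.39, 2.39, 3.01, 3.14, 3.14, 3.14].

INTERFACE

Orientations are given as a rotation vector (axis times angle).
In Python, from rig import arm gives the robot as it stands.
- The arm moves only by the tool send_rows, never from a script. Its argument "commands" is a list of rows, each an object of numbers: "dx", "dy", "dz": the shift along the tool's x, y, z in mm; "wx", "wy", "wz": the turn, a rotation vector about the tool's x, y, z in degrees; "gripper": the opening, from 0 (shut) to 1 (fully open). A call has 1 to 10 rows; each row shifts and turns the commanded pose from where the row before left it, along the tool's axes as they then stand; what a row does not reach is not made up. A row lasts 1/12 s, in which the tool goes at most 41.7 mm and 7.16 degrees, less where a joint would pass 70% of its speed; a pose out of reach is approached as far as the arm can. A call with a gripper value outside its range is refused whole. The fingers move at their own pace and stop on an object; "newtons" is the grip in N (left out, the last holds). Time passes only in rows, so rows that do not move let the fingers close. It gives the time, the measured TCP pose, the force, the opening and the grip force at its end, in the units of the state.
- arm.observe(): the state, without advancing time (a new reading comes with each control period).
- arm.capture(name): name is "scene" or "side" or "wrist"; returns a dict with "img" (400x640x3 uint8, blue, green, red), "camera_matrix" (3x3 intrinsics, pixels), "R" (3x3) and "t" (3): a world point X has camera coordinates R X + t. Camera axes: x right, y down, z forward; pixel columns grow to the right and rows downward; lengths in m; the calibration is good to about 2 mm. A picture is of the moment at which its call begins. There is no depth.
- arm.hand_in(): hands the job in; it is judged then, once.
The state is a dict: "clock": time; "joints": joint angles; "joint_velocities": joint speeds; "joint_efforts": joint torques, N m; "tool_pos": TCP position; "ee_rot": TCP orientation; "wrist_force": force on the tool from outside, world axes, zero at the start; "moment": the same for the moment, N m; "width": opening from 0.0 (shut) to 1.0 (fully open); "grasp_force": force on a finger pad.
Only numpy, scipy, OpenCV 4.12 (cv2) and the standard library are available. Lean on these libraries where they do the work, as an engineer would, in place of code of your own. Each camera call takes 0.05 s, during which the arm holds its last target. There are 200 camera calls.

## Working session

There is one attempt and no reset: what is moved stays moved. The work goes in short steps, Python scripts to look and compute and a tool call to move; the robot and the scene stay as the last step left them, time stands still between calls to the robot, and variables do not carry over. Pictures are saved under pics/ and viewed, at most 10 in all, crops included, and the job is handed in when it is done.

Besides the shell and the picture viewer there is one more tool, called after "Emit:" by a JSON object that holds its "method" and its "body", one argument or row to a line. send_rows: Moves the arm, as the interface text tells. Its arguments: {"type":"object","properties":{"commands":{"type":"array"},"newtons":{"type":"number"}},"required":["commands"]}

```bash
ls; mkdir -p pics; python3 - <<'E'
from rig import arm
import cv2,pickle
s=arm.observe();print(s)
d={}
for n in ("scene","side"):
    c=arm.capture(n);d[n]=c;cv2.imwrite(f"pics/{n}0.png",c["img"])
    print(n,c["camera_matrix"].round(1).tolist(),(-c["R"].T@c["t"]).round(3), c["R"].round(2).tolist())
pickle.dump(d,open("c0.pkl","wb"))
E
```

```text
pics
{'clock': 0.0, 'joints': array([ 1.11396139e+00,  1.26391042e-01, -4.06153890e-02,  1.40541829e+00,
       -2.37374795e-05,  1.57082434e+00]), 'joint_velocities': array([ 0.00067445, -0.00119839,  0.00071437, -0.00099113, -0.00067421,
       -0.00151256]), 'joint_efforts': array([-2.90546914e-04, -4.35915935e+01,  3.52923095e+01,  1.73416390e-02,
        2.37158556e-04, -1.90259243e-06]), 'tool_pos': array([0.23141736, 0.47081169, 0.24921929]), 'ee_rot': array([-7.11335215e-01, -3.05964526e+00,  2.49961566e-03]), 'wrist_force': array([ 0.11981579,  0.19188108, -0.30410906]), 'moment': array([ 0.05625917, -0.04610705, -0.00876027]), 'grasp_force': 0.0, 'width': 1.0014236837400234}
scene [[430.7, 0.0, 316.7], [0.0, 430.7, 196.1], [0.0, 0.0, 1.0]] [ 1.13  -0.859  1.067] [[0.84, 0.54, -0.01], [0.36, -0.58, -0.73], [-0.39, 0.61, -0.69]]
side [[369.5, 0.0, 322.5], [0.0, 369.5, 196.8], [0.0, 0.0, 1.0]] [ 0.048 -0.485  0.809] [[0.69, -0.72, -0.01], [-0.52, -0.5, -0.69], [0.5, 0.48, -0.72]]
```

View pics/scene0.png

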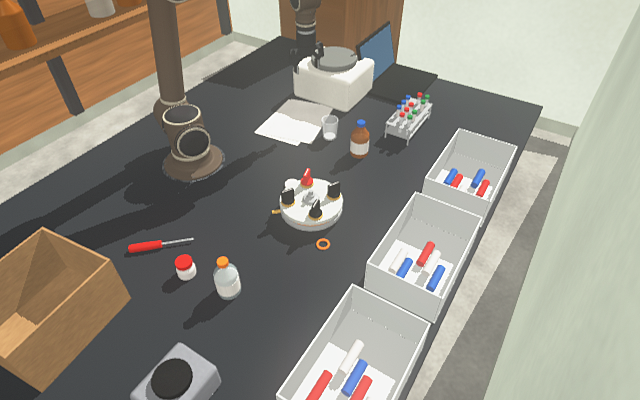

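View pics/side0.png

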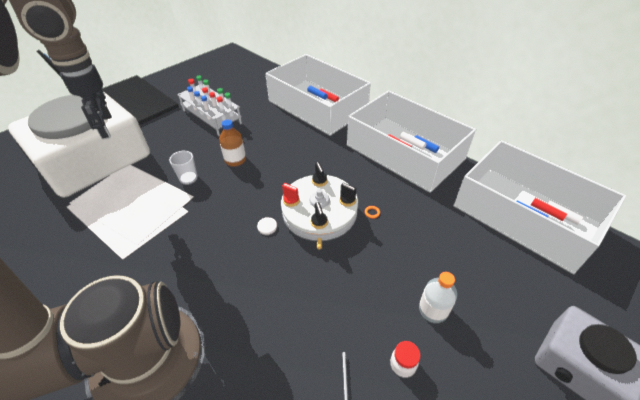

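The scene view shows the white holder near pixel (311,203), with the red knob at (307,178). In the side view the holder is near (320,205), with red at (291,194). The dish and the seal are beside it.

```bash
cat >h.py <<'E'
import numpy as np,cv2
def ray(c,u,v):
    d=c["R"].T@np.linalg.solve(c["camera_matrix"],[u,v,1.]); return -c["R"].T@c["t"],d
def onz(c,u,v,z):
    o,d=ray(c,u,v); return o+d*(z-o[2])/d[2]
def proj(c,X):
    p=c["camera_matrix"]@(c["R"]@np.asarray(X,float)+c["t"]); return p[:2]/p[2]
def blobs(m,amin):
    n,l,s,ce=cv2.connectedComponentsWithStats(m.astype(np.uint8));return [(s[i,4],ce[i].round(1)) for i in range(1,n) if s[i,4]>=amin]
E
python3 - <<'E'
import pickle,numpy as np,cv2
from h import *
d=pickle.load(open("c0.pkl","rb"))
roi={"scene":(270,345,160,235),"side":(270,370,155,245)}
for n,c in d.items():
    x0,x1,y0,y1=roi[n];im=c["img"].astype(int)
    b,g,r=[im[...,i] for i in range(3)]
    box=np.zeros(b.shape,bool);box[y0:y1,x0:x1]=1
    red=box&(r>120)&(g<90)&(b<90)
    blk=box&(im.max(2)<60)
    wh=box&(im.min(2)>140)
    for k,a in blobs(red,15):print(n,"red",k,a,onz(c,*a,.1).round(3))
    for k,a in blobs(blk,20):print(n,"blk",k,a,onz(c,*a,.1).round(3))
    print(blobs(wh,100))
for uvs in [((311,200),(319.5,202))]:
    print([onz(d[n],*uv,.062).round(3) for n,uv in zip(("scene","side"),uvs)])
E
```

```text
scene red 90 [306.5 179.2] [0.503 0.052 0.1  ]
[(np.int32(1981), array([310.7, 204.4]))]
side red 215 [289.7 194.6] [0.481 0.058 0.1  ]
side blk 134 [319.  175.8] [0.588 0.053 0.1  ]
side blk 182 [347.6 194.6] [ 0.587 -0.054  0.1  ]
side blk 127 [319.1 218.5] [ 0.475 -0.057  0.1  ]
side blk 492 [355.1 233.4] [ 0.501 -0.154  0.1  ]
side blk 65 [303.8 241.2] [ 0.399 -0.08   0.1  ]
[(np.int32(3033), array([318.8, 208.2]))]
[array([0.55 , 0.007, 0.062]), array([0.541, 0.006, 0.062])]
```

```bash
cat >>h.py <<'E'
from scipy.spatial.transform import Rotation as Ro
def plan(s,x,y,z,phi=None):
    """tool-frame shift to a target; phi = wanted world angle (deg) of tool y (mod 180). shift given in present axes"""
    R=Ro.from_rotvec(s["ee_rot"]).as_matrix()
    sh=R.T@(np.array([x,y,z])-s["tool_pos"])*1000
    out=["shift mm",sh.round(1)]
    yaw=np.degrees(np.arctan2(R[1,1],R[0,1]))
    out+=["tool y at",round(yaw,1),"tilt",np.degrees(np.arccos(-R[2,2])).round(2),"j6",s["joints"][5].round(2)]
    if phi is not None:
        out+=["wz (cw +)",round((yaw-phi+90)%180-90,1)]
    print(*out)
E
python3 - <<'E'
from rig import arm
from h import *
plan(arm.observe(),.5,0,.33,45)
E
```

```text
shift mm [-448.7 -304.2  -80.3] tool y at 63.8 tilt 0.09 j6 1.57 wz (cw +) 18.8
```

Emit:
{"method": "send_rows", "body": {
  "commands": [
    {"dx": -28, "dy": -19, "dz": -5, "gripper": 0.4},
    {"dx": -28, "dy": -19, "dz": -5},
    {"dx": -28, "dy": -19, "dz": -5},
    {"dx": -28, "dy": -19, "dz": -5},
    {"dx": -28, "dy": -19, "dz": -5},
    {"dx": -28, "dy": -19, "dz": -5},
    {"dx": -28, "dy": -19, "dz": -5},
    {"dx": -28, "dy": -19, "dz": -5}
  ]
}}

```text
$.commands[0]: bad value
```

Emit:
{"method": "send_rows", "body": {
  "commands": [
    {"dx": -28, "dy": -19, "dz": -5},
    {"dx": -28, "dy": -19, "dz": -5},
    {"dx": -28, "dy": -19, "dz": -5},
    {"dx": -28, "dy": -19, "dz": -5},
    {"dx": -28, "dy": -19, "dz": -5},
    {"dx": -28, "dy": -19, "dz": -5},
    {"dx": -28, "dy": -19, "dz": -5},
    {"dx": -28, "dy": -19, "dz": -5},
    {"dx": 0},
    {"dx": 0}
  ]
}}

```text
$.commands[0]: bad value
```

```bash
python3 - <<'E'
from rig import arm
from h import *
import pickle
s=arm.observe();plan(s,.5,0,.33,45);print(s["tool_pos"],s["width"],s["clock"],s["joints"].round(2))
c=arm.capture("wrist");pickle.dump(c,open("w1.pkl","wb"));cv2.imwrite("pics/w1.png",c["img"])
print(proj(c,[.535,0,.062]),(-c["R"].T@c["t"]).round(3))
E
```

```text
shift mm [-448.7 -304.2  -80.3] tool y at 63.8 tilt 0.09 j6 1.57 wz (cw +) 18.8
[0.2314148  0.47084859 0.24929448] 1.0011454380383913 0.1 [ 1.11  0.13 -0.04  1.41  0.    1.57]
[145.41875177 463.92110616] [0.154 0.509 0.375]
```

View pics/w1.png

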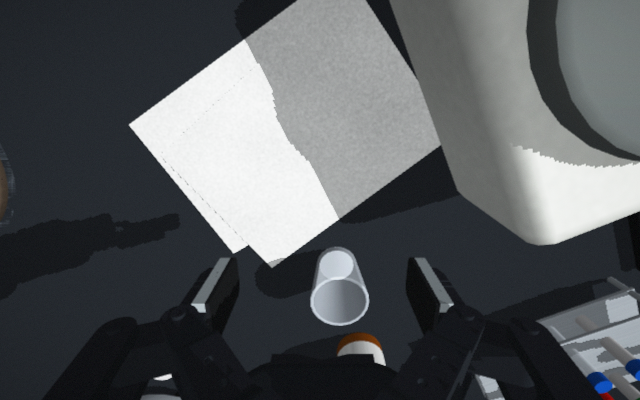

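The wrist view only shows paper and the beaker near (340,290), because the arm hasn't moved: both calls were refused. I'll try again with every field filled in.

Emit:
{"method": "send_rows", "body": {
  "commands": [
    {"dx": -28, "dy": -19, "dz": -5, "wx": 0, "wy": 0, "wz": 0, "gripper": 0.4}
  ],
  "newtons": 60
}}

```text
clock: 0.23
tool_pos: [0.2469, 0.4441, 0.253]
ee_rot: [-0.704, -3.06, 0.002]
wrist_force: [1.9, -0.6, -0.1]
width: 0.884
grasp_force: 0.0
```

Emit:
{"method": "send_rows", "body": {
  "commands": [
    {"dx": -28, "dy": -19, "dz": -5, "wx": 0, "wy": 0, "wz": 0, "gripper": 0.4},
    {"dx": -28, "dy": -19, "dz": -5, "wx": 0, "wy": 0, "wz": 0, "gripper": 0.4},
    {"dx": -28, "dy": -19, "dz": -5, "wx": 0, "wy": 0, "wz": 0, "gripper": 0.4},
    {"dx": -28, "dy": -19, "dz": -5, "wx": 0, "wy": 0, "wz": 0, "gripper": 0.4},
    {"dx": -28, "dy": -19, "dz": -5, "wx": 0, "wy": 0, "wz": 0, "gripper": 0.4},
    {"dx": -28, "dy": -19, "dz": -5, "wx": 0, "wy": 0, "wz": 0, "gripper": 0.4},
    {"dx": -28, "dy": -19, "dz": -5, "wx": 0, "wy": 0, "wz": 0, "gripper": 0.4},
    {"dx": -28, "dy": -19, "dz": -5, "wx": 0, "wy": 0, "wz": 0, "gripper": 0.4}
  ]
}}

```text
clock: 0.9
tool_pos: [0.3826, 0.2049, 0.2951]
ee_rot: [-0.711, -3.06, 0.0]
wrist_force: [1.1, 0.8, 0.2]
width: 0.399
grasp_force: 0.0
```

Emit:
{"method": "send_rows", "body": {
  "commands": [
    {"dx": -28, "dy": -19, "dz": -5, "wx": 0, "wy": 0, "wz": 0, "gripper": 0.4},
    {"dx": -28, "dy": -19, "dz": -5, "wx": 0, "wy": 0, "wz": 0, "gripper": 0.4},
    {"dx": -28, "dy": -19, "dz": -5, "wx": 0, "wy": 0, "wz": 0, "gripper": 0.4},
    {"dx": -28, "dy": -19, "dz": -5, "wx": 0, "wy": 0, "wz": 0, "gripper": 0.4},
    {"dx": -28, "dy": -19, "dz": -5, "wx": 0, "wy": 0, "wz": 0, "gripper": 0.4},
    {"dx": -28, "dy": -19, "dz": -5, "wx": 0, "wy": 0, "wz": 0, "gripper": 0.4},
    {"dx": -28, "dy": -19, "dz": -5, "wx": 0, "wy": 0, "wz": 0, "gripper": 0.4},
    {"dx": 0, "dy": 0, "dz": 0, "wx": 0, "wy": 0, "wz": 0, "gripper": 0.4},
    {"dx": 0, "dy": 0, "dz": 0, "wx": 0, "wy": 0, "wz": 0, "gripper": 0.4}
  ]
}}

```text
clock: 1.65
tool_pos: [0.5001, -0.0007, 0.3294]
ee_rot: [-0.716, -3.058, 0.0]
wrist_force: [-0.7, 0.5, 0.6]
width: 0.401
grasp_force: 0.0
```

```bash
python3 - <<'E'
from rig import arm
from h import *
import pickle
s=arm.observe();plan(s,.5,0,.33,45);print(s["tool_pos"],s["width"],s["clock"],s["joints"].round(2))
c=arm.capture("wrist");pickle.dump(c,open("w1.pkl","wb"));cv2.imwrite("pics/w2.png",c["img"])
print(proj(c,[.535,0,.062]),(-c["R"].T@c["t"]).round(3))
E
```

```text
shift mm [ 0.4  0.6 -0.6] tool y at 63.6 tilt 0.07 j6 0.46 wz (cw +) 18.6
[ 0.50006342 -0.0006744   0.32941425] 0.4014473877416855 1.65 [-0.    0.09  0.1   1.58  0.    0.46]
[334.0761699  185.42954676] [0.423 0.038 0.455]
```

View pics/w2.png

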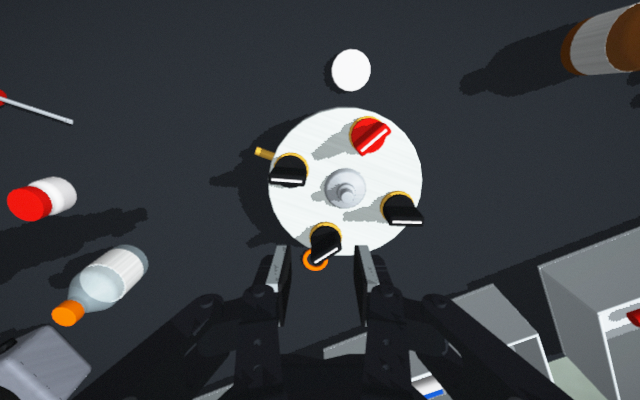

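The wrist view shows the cover near (345,182), the red knob at (371,137) and the black ones at (289,172), (403,210) and (325,243). The dish is at (351,70) and the seal at (315,260). I'll fit the cover and the bars next.

```bash
python3 - <<'E'
import pickle
from h import *
from scipy.optimize import least_squares
c=pickle.load(open("w1.pkl","rb"));img=c["img"];im=img.astype(int)
crop=cv2.resize(img[100:270,255:440],None,fx=3.5,fy=3.5,interpolation=cv2.INTER_CUBIC);cv2.imwrite("pics/w2c.png",crop)
m=(im.min(2)>150).astype(np.uint8);m[:100]=0;m[262:]=0;m[:,:260]=0;m[:,430:]=0
cs,_=cv2.findContours(m,cv2.RETR_EXTERNAL,cv2.CHAIN_APPROX_NONE)
ct=max(cs,key=cv2.contourArea);h=cv2.convexHull(ct)[:,0]
P=np.array([onz(c,*p,.062)[:2] for p in h if not(p[1]>225)])
f=least_squares(lambda q:np.hypot(*(P-q[:2]).T)-q[2],[.535,0,.107],loss="soft_l1",f_scale=.001)
print("centre",f.x,abs(f.fun).max())
hsv=cv2.cvtColor(img,cv2.COLOR_BGR2HSV)
br=(hsv[...,0]>15)&(hsv[...,0]<32)&(hsv[...,1]>120)&(hsv[...,2]>120)
print("brass",blobs(br,6))
for k,p in {"red":(371,137),"right?":(403,210),"left?":(289,172),"across?":(325,243)}.items():
    print(k,onz(c,*p,.09).round(3))
E
```

```text
centre [0.544125   0.01201326 0.1062103 ] 0.0013134573019193824
brass [(np.int32(89), array([358.4, 125.1])), (np.int32(142), array([263.6, 153. ])), (np.int32(113), array([294.8, 159.1])), (np.int32(139), array([391.6, 198.1])), (np.int32(128), array([326.1, 227. ])), (np.int32(100), array([312.4, 262.9])), (np.int32(318), array([ 63.7, 316. ]))]
red [0.492 0.07  0.09 ]
right? [0.598 0.07  0.09 ]
left? [ 0.486 -0.041  0.09 ]
across? [ 0.596 -0.044  0.09 ]
```

View pics/w2c.png

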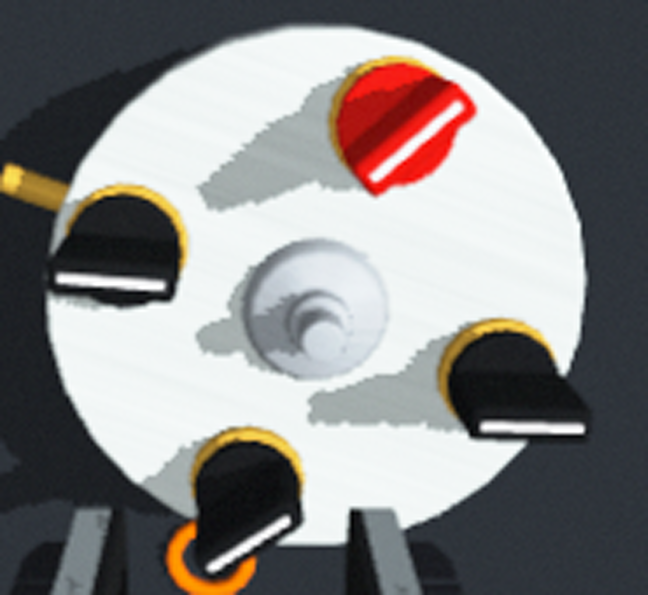

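The crop shows the white index stripes on the bar tops, with midpoints (in crop pixels) near (417,140), (110,282), (533,428) and (252,545). I'll cast these onto the bar-top plane at z=0.117.

```bash
python3 - <<'E'
import pickle
from h import *
c=pickle.load(open("w1.pkl","rb"));im=c["img"].astype(int)
up=cv2.resize(c["img"],None,fx=4,fy=4,interpolation=cv2.INTER_CUBIC)
pts={}
for k,(u,v) in {"red":(417,140),"left":(110,282),"right":(533,428),"across":(252,545)}.items():
    u=255+u/3.5;v=100+v/3.5
    lab=(up.min(2)>150).astype(np.uint8)
    n,l,st,ce=cv2.connectedComponentsWithStats(lab,connectivity=4)
    i=l[int(v*4),int(u*4)]
    ys,xs=np.where(l==i)
    P=np.array([onz(c,(x+.5)/4-.5,(y+.5)/4-.5,.117)[:2] for x,y in zip(xs,ys)])
    q=P.mean(0);w,V=np.linalg.eigh(np.cov(P.T));a=np.degrees(np.arctan2(V[1,1],V[0,1]))%180
    e=(P-q)@V[:,1];t=(P-q)@V[:,0]
    pts[k]=q;print(k,i,len(xs),q.round(4),"bar angle",a.round(1),"len",np.ptp(e).round(4),"wid",np.ptp(t).round(4))
C=sum(pts.values())/4;print("C",C)
for k,q in pts.items():print(k,np.hypot(*(q-C)).round(4),np.degrees(np.arctan2(*(q-C)[::-1])).round(1))
E
```

```text
red 5 1676 [0.4909 0.0684] bar angle 105.2 len 0.0368 wid 0.0039
left 7 1466 [ 0.4882 -0.0427] bar angle 59.2 len 0.0367 wid 0.0039
right 8 1321 [0.6017 0.0655] bar angle 61.7 len 0.0368 wid 0.0041
across 14 1156 [ 0.5992 -0.045 ] bar angle 99.3 len 0.037 wid 0.0041
C [0.54500851 0.01156061]
red 0.0785 133.6
left 0.0786 -136.3
right 0.0783 43.6
across 0.0783 -46.3
```

Check passed: the four stripe centres sit 78.3 to 78.6 mm from a common centre (0.545, 0.0116), at quarter turns. That puts red at 133.6°, left at -136.3°, right at 43.6° and across at -46.3°.

```bash
cat >>h.py <<'E'
KN={"red":(.4909,.0684),"left":(.4882,-.0427),"right":(.6017,.0655),"across":(.5992,-.0450)}
BAR={"red":105.2,"left":59.2,"right":61.7,"across":99.3}
def st():
    from rig import arm
    s=arm.observe();R=Ro.from_rotvec(s["ee_rot"]).as_matrix()
    print("t",round(s["clock"],2),"yaw",np.degrees(np.arctan2(R[1,1],R[0,1])).round(2)%360,"M",s["moment"].round(3),"e6",s["joint_efforts"][5].round(3),"v6",s["joint_velocities"][5].round(3),"F",s["wrist_force"].round(1),"w",round(s["width"],3),round(s["grasp_force"],1),s["tool_pos"].round(4))
E
python3 - <<'E'
from rig import arm
from h import *
st();plan(arm.observe(),*KN["red"],.16,195.2)
E
```

```text
t 1.7 yaw 63.74 M [-0.004 -0.019 -0.046] e6 -0.024 v6 0.002 F [-0.7  0.2 -0.9] w 0.398 0.0 [4.995e-01 3.000e-04 3.295e-01]
shift mm [ 37.6  57.3 169.5] tool y at 63.7 tilt 0.07 j6 0.46 wz (cw +) 48.5
```

Emit:
{"method": "send_rows", "body": {
  "commands": [
    {"dx": 7.5, "dy": 11.5, "dz": 34, "wx": 0, "wy": 0, "wz": 0, "gripper": 0.4},
    {"dx": 7.5, "dy": 11.5, "dz": 34, "wx": 0, "wy": 0, "wz": 0, "gripper": 0.4},
    {"dx": 7.5, "dy": 11.5, "dz": 34, "wx": 0, "wy": 0, "wz": 0, "gripper": 0.4},
    {"dx": 7.5, "dy": 11.5, "dz": 34, "wx": 0, "wy": 0, "wz": 0, "gripper": 0.4},
    {"dx": 7.5, "dy": 11.5, "dz": 34, "wx": 0, "wy": 0, "wz": 0, "gripper": 0.4},
    {"dx": 0, "dy": 0, "dz": 0, "wx": 0, "wy": 0, "wz": -6.9, "gripper": 0.4},
    {"dx": 0, "dy": 0, "dz": 0, "wx": 0, "wy": 0, "wz": -6.9, "gripper": 0.4},
    {"dx": 0, "dy": 0, "dz": 0, "wx": 0, "wy": 0, "wz": -6.9, "gripper": 0.4},
    {"dx": 0, "dy": 0, "dz": 0, "wx": 0, "wy": 0, "wz": -6.9, "gripper": 0.4},
    {"dx": 0, "dy": 0, "dz": 0, "wx": 0, "wy": 0, "wz": -6.9, "gripper": 0.4}
  ]
}}

```text
clock: 2.53
tool_pos: [0.4901, 0.0703, 0.1599]
ee_rot: [0.241, -3.132, -0.0]
wrist_force: [-0.2, -0.7, -0.3]
width: 0.396
grasp_force: 0.0
```

Emit:
{"method": "send_rows", "body": {
  "commands": [
    {"dx": 0, "dy": 0, "dz": 0, "wx": 0, "wy": 0, "wz": -7, "gripper": 0.4},
    {"dx": 0, "dy": 0, "dz": 0, "wx": 0, "wy": 0, "wz": -7, "gripper": 0.4},
    {"dx": 0, "dy": 0, "dz": 0, "wx": 0, "wy": 0, "wz": -7, "gripper": 0.4},
    {"dx": 0, "dy": 0, "dz": 0, "wx": 0, "wy": 0, "wz": -7, "gripper": 0.4},
    {"dx": 0, "dy": 0, "dz": 0, "wx": 0, "wy": 0, "wz": -7, "gripper": 0.4},
    {"dx": 0, "dy": 0, "dz": 0, "wx": 0, "wy": 0, "wz": -7, "gripper": 0.4},
    {"dx": 0, "dy": 0, "dz": 0, "wx": 0, "wy": 0, "wz": -7, "gripper": 0.4},
    {"dx": 0, "dy": 0, "dz": 0, "wx": 0, "wy": 0, "wz": -7, "gripper": 0.4},
    {"dx": 0, "dy": 0, "dz": 0, "wx": 0, "wy": 0, "wz": -7, "gripper": 0.4},
    {"dx": 0, "dy": 0, "dz": 0, "wx": 0, "wy": 0, "wz": -7, "gripper": 0.4}
  ]
}}

```text
clock: 3.37
tool_pos: [0.4902, 0.0702, 0.16]
ee_rot: [1.994, -2.427, -0.001]
wrist_force: [-0.1, -0.9, -0.3]
width: 0.402
grasp_force: 0.0
```

Emit:
{"method": "send_rows", "body": {
  "commands": [
    {"dx": 0, "dy": 0, "dz": 0, "wx": 0, "wy": 0, "wz": -7, "gripper": 0.4},
    {"dx": 0, "dy": 0, "dz": 0, "wx": 0, "wy": 0, "wz": -7, "gripper": 0.4},
    {"dx": 0, "dy": 0, "dz": 0, "wx": 0, "wy": 0, "wz": -7, "gripper": 0.4},
    {"dx": 0, "dy": 0, "dz": 0, "wx": 0, "wy": 0, "wz": -5, "gripper": 0.4},
    {"dx": 0, "dy": 0, "dz": 0, "wx": 0, "wy": 0, "wz": 0, "gripper": 0.4},
    {"dx": 0, "dy": 0, "dz": 0, "wx": 0, "wy": 0, "wz": 0, "gripper": 0.4}
  ]
}}

```text
clock: 3.87
tool_pos: [0.4905, 0.0699, 0.16]
ee_rot: [2.48, -1.928, -0.0]
wrist_force: [-0.3, 0.7, 0.3]
width: 0.398
grasp_force: 0.0
```

```bash
python3 - <<'E'
from rig import arm
from h import *
st();plan(arm.observe(),*KN["red"],.107,195.2)
c=arm.capture("wrist");cv2.imwrite("pics/w3.png",c["img"])
print(proj(c,[*KN["red"],.117]))
E
```

```text
t 3.87 yaw 194.28 M [ 0.003 -0.009  0.047] e6 -0.164 v6 0.007 F [-0.3  0.7  0.3] w 0.398 0.0 [0.4905 0.0699 0.16  ]
shift mm [ 1.5 -0.  53. ] tool y at -165.7 tilt 0.01 j6 -1.68 wz (cw +) -0.9
[320.1741604 233.9233722]
```

View pics/w3.png

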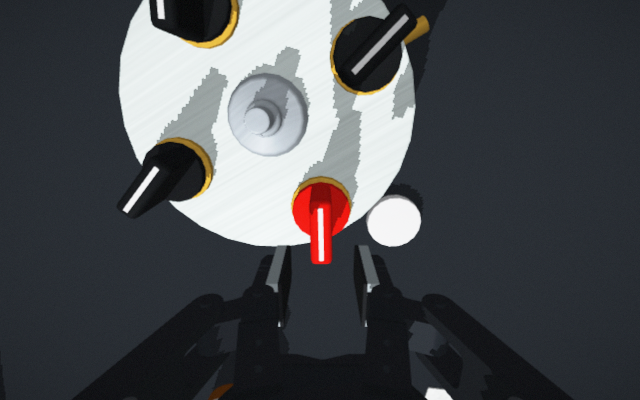

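The wrist view confirms the red stripe is centred at (321,233), against a prediction of (320,234), and lies parallel to the pads. I'll descend and grip.

Emit:
{"method": "send_rows", "body": {
  "commands": [
    {"dx": 1.5, "dy": 0, "dz": 0, "wx": 0, "wy": 0, "wz": -0.9, "gripper": 0.4},
    {"dx": 0, "dy": 0, "dz": 18, "wx": 0, "wy": 0, "wz": 0, "gripper": 0.4},
    {"dx": 0, "dy": 0, "dz": 18, "wx": 0, "wy": 0, "wz": 0, "gripper": 0.4},
    {"dx": 0, "dy": 0, "dz": 17, "wx": 0, "wy": 0, "wz": 0, "gripper": 0.4},
    {"dx": 0, "dy": 0, "dz": 0, "wx": 0, "wy": 0, "wz": 0, "gripper": 0.3},
    {"dx": 0, "dy": 0, "dz": 0, "wx": 0, "wy": 0, "wz": 0, "gripper": 0},
    {"dx": 0, "dy": 0, "dz": 0, "wx": 0, "wy": 0, "wz": 0, "gripper": 0},
    {"dx": 0, "dy": 0, "dz": 0, "wx": 0, "wy": 0, "wz": 0, "gripper": 0},
    {"dx": 0, "dy": 0, "dz": 0, "wx": 0, "wy": 0, "wz": 0, "gripper": 0}
  ],
  "newtons": 110
}}

```text
clock: 4.67
tool_pos: [0.4916, 0.0675, 0.1069]
ee_rot: [2.496, -1.908, -0.001]
wrist_force: [2.7, 0.6, -10.9]
width: 0.144
grasp_force: 107.4
```

```bash
python3 -c "from h import *;st()"
```

```text
t 4.67 yaw 195.23 M [ 0.231 -0.455  0.06 ] e6 0.005 v6 -0.001 F [  2.7   0.6 -10.9] w 0.144 107.4 [0.4916 0.0675 0.1069]
```

Emit:
{"method": "send_rows", "body": {
  "commands": [
    {"dx": 0, "dy": 0, "dz": 0, "wx": 0, "wy": 0, "wz": 4, "gripper": 0}
  ]
}}

```text
clock: 4.75
tool_pos: [0.4916, 0.0676, 0.1069]
ee_rot: [2.428, -1.994, -0.001]
wrist_force: [2.6, 1.1, -11.3]
width: 0.148
grasp_force: 107.4
```

```bash
python3 -c "from h import *;st()"
```

```text
t 4.75 yaw 191.2 M [ 0.33  -0.453  0.053] e6 -1.48 v6 0.914 F [  2.6   1.1 -11.3] w 0.148 107.4 [0.4916 0.0676 0.1069]
```

Emit:
{"method": "send_rows", "body": {
  "commands": [
    {"dx": 0, "dy": 0, "dz": 0, "wx": 0, "wy": 0, "wz": 4, "gripper": 0}
  ]
}}

```text
clock: 4.83
tool_pos: [0.4916, 0.0676, 0.1069]
ee_rot: [-2.354, 2.081, 0.001]
wrist_force: [2.4, 1.6, -11.5]
width: 0.143
grasp_force: 107.4
```

```bash
python3 -c "from h import *;st()"
```

```text
t 4.83 yaw 187.05 M [ 0.289 -0.393  0.045] e6 -0.914 v6 0.836 F [  2.4   1.6 -11.5] w 0.143 107.4 [0.4916 0.0676 0.1069]
```

Emit:
{"method": "send_rows", "body": {
  "commands": [
    {"dx": 0, "dy": 0, "dz": 0, "wx": 0, "wy": 0, "wz": 4, "gripper": 0}
  ]
}}

```text
clock: 4.92
tool_pos: [0.4916, 0.0676, 0.1069]
ee_rot: [-2.279, 2.162, 0.001]
wrist_force: [3.5, 2.2, -11.1]
width: 0.139
grasp_force: 107.4
```

```bash
python3 -c "from h import *;st()"
```

```text
t 4.92 yaw 183.03 M [ 0.344 -0.448 -0.02 ] e6 -0.841 v6 0.83 F [  3.5   2.2 -11.1] w 0.139 107.4 [0.4916 0.0676 0.1069]
```

Emit:
{"method": "send_rows", "body": {
  "commands": [
    {"dx": 0, "dy": 0, "dz": 0, "wx": 0, "wy": 0, "wz": 4, "gripper": 0}
  ]
}}

```text
clock: 5.0
tool_pos: [0.4916, 0.0677, 0.1069]
ee_rot: [-2.204, 2.239, 0.001]
wrist_force: [3.5, 2.3, -11.4]
width: 0.143
grasp_force: 107.4
```

```bash
python3 -c "from h import *;st()"
```

```text
t 5.0 yaw 179.09 M [ 0.365 -0.457  0.552] e6 -0.275 v6 0.822 F [  3.5   2.3 -11.4] w 0.143 107.4 [0.4916 0.0677 0.1069]
```

Red bit between yaw 183.0° and 179.1°, where the moment jumped to 0.55 N m. I'll turn it 4° more so it is seated, then let go and rise.

Emit:
{"method": "send_rows", "body": {
  "commands": [
    {"dx": 0, "dy": 0, "dz": 0, "wx": 0, "wy": 0, "wz": 4, "gripper": 0},
    {"dx": 0, "dy": 0, "dz": 0, "wx": 0, "wy": 0, "wz": 0, "gripper": 0}
  ]
}}

```text
clock: 5.17
tool_pos: [0.4916, 0.0677, 0.1069]
ee_rot: [-2.126, 2.313, 0.001]
wrist_force: [3.3, 1.3, -12.0]
width: 0.145
grasp_force: 107.3
```

```bash
python3 -c "from h import *;st()"
```

```text
t 5.17 yaw 175.18 M [ 0.392 -0.493  0.367] e6 1.047 v6 -0.099 F [  3.3   1.3 -12. ] w 0.145 107.3 [0.4916 0.0677 0.1069]
```

Emit:
{"method": "send_rows", "body": {
  "commands": [
    {"dx": 0, "dy": 0, "dz": 0, "wx": 0, "wy": 0, "wz": 0, "gripper": 0.4},
    {"dx": 0, "dy": 0, "dz": 0, "wx": 0, "wy": 0, "wz": 0, "gripper": 0.4},
    {"dx": 0, "dy": 0, "dz": 0, "wx": 0, "wy": 0, "wz": 0, "gripper": 0.4},
    {"dx": 0, "dy": 0, "dz": 0, "wx": 0, "wy": 0, "wz": 0, "gripper": 0.4},
    {"dx": 0, "dy": 0, "dz": -18, "wx": 0, "wy": 0, "wz": 0, "gripper": 0.4},
    {"dx": 0, "dy": 0, "dz": -18, "wx": 0, "wy": 0, "wz": 0, "gripper": 0.4},
    {"dx": 0, "dy": 0, "dz": -17, "wx": 0, "wy": 0, "wz": 0, "gripper": 0.4},
    {"dx": 0, "dy": 0, "dz": 0, "wx": 0, "wy": 0, "wz": 0, "gripper": 0.4}
  ]
}}

```text
clock: 5.83
tool_pos: [0.4934, 0.0676, 0.1639]
ee_rot: [-2.124, 2.308, -0.006]
wrist_force: [1.1, 0.5, 0.3]
width: 0.403
grasp_force: 0.0
```

```bash
cat >>h.py <<'E'
def line(name,tag):
    """re-measure the stripe of a knob from the wrist camera"""
    from rig import arm
    c=arm.capture("wrist");x,y=KN[name]
    u,v=proj(c,[x,y,.117]);print("expect",u.round(1),v.round(1))
    up=cv2.resize(c["img"],None,fx=4,fy=4,interpolation=cv2.INTER_CUBIC)
    cv2.imwrite(f"pics/{tag}.png",c["img"])
    n,l,s,ce=cv2.connectedComponentsWithStats((up.min(2)>150).astype(np.uint8),connectivity=4)
    for i in range(1,n):
        if 300<s[i,4]<9000 and np.hypot(*(ce[i]/4-[u,v]))<25:
            ys,xs=np.where(l==i)
            P=np.array([onz(c,(a+.5)/4-.5,(b+.5)/4-.5,.117)[:2] for a,b in zip(xs,ys)])
            q=P.mean(0);V=np.linalg.eigh(np.cov(P.T))[1]
            print(name,q.round(4),"bar",(np.degrees(np.arctan2(V[1,1],V[0,1]))%180).round(1),"len",np.ptp((P-q)@V[:,1]).round(4))
E
python3 - <<'E'
from rig import arm
from h import *
st();plan(arm.observe(),*KN["across"],.16,189.3)
line("red","r1")
E
```

```text
t 5.83 yaw 175.24 M [-0.008 -0.031 -0.   ] e6 0.002 v6 -0.0 F [1.1 0.5 0.3] w 0.403 0.0 [0.4934 0.0676 0.1639]
shift mm [ 103.4 -114.7    4.4] tool y at 175.2 tilt 0.34 j6 -1.35 wz (cw +) -14.1
expect 324.3 234.9
red [0.4908 0.0687] bar 86.0 len 0.0367
```

Emit:
{"method": "send_rows", "body": {
  "commands": [
    {"dx": 20.7, "dy": -23, "dz": 0.9, "wx": 0, "wy": 0, "wz": 0, "gripper": 0.4},
    {"dx": 20.7, "dy": -23, "dz": 0.9, "wx": 0, "wy": 0, "wz": 0, "gripper": 0.4},
    {"dx": 20.7, "dy": -23, "dz": 0.9, "wx": 0, "wy": 0, "wz": 0, "gripper": 0.4},
    {"dx": 20.7, "dy": -23, "dz": 0.9, "wx": 0, "wy": 0, "wz": 0, "gripper": 0.4},
    {"dx": 20.7, "dy": -23, "dz": 0.9, "wx": 0, "wy": 0, "wz": 0, "gripper": 0.4},
    {"dx": 0, "dy": 0, "dz": 0, "wx": 0, "wy": 0, "wz": -7, "gripper": 0.4},
    {"dx": 0, "dy": 0, "dz": 0, "wx": 0, "wy": 0, "wz": -7, "gripper": 0.4},
    {"dx": 0, "dy": 0, "dz": 0, "wx": 0, "wy": 0, "wz": 0, "gripper": 0.4},
    {"dx": 0, "dy": 0, "dz": 0, "wx": 0, "wy": 0, "wz": 0, "gripper": 0.4}
  ]
}}

```text
clock: 6.63
tool_pos: [0.5972, -0.0454, 0.1546]
ee_rot: [2.389, -2.039, -0.002]
wrist_force: [0.6, -1.0, 0.1]
width: 0.399
grasp_force: 0.0
```

```bash
python3 - <<'E'
from rig import arm
from h import *
st();plan(arm.observe(),*KN["across"],.107,189.3)
line("across","a0")
E
```

```text
t 6.63 yaw 189.03 M [-0.014  0.01  -0.006] e6 -0.23 v6 0.012 F [ 0.6 -1.   0.1] w 0.399 0.0 [ 0.5972 -0.0454  0.1546]
shift mm [-0.1 -2.1 47.5] tool y at -171.0 tilt 0.07 j6 -1.8 wz (cw +) -0.3
expect 316.6 240.4
across [ 0.5984 -0.0441] bar 99.1 len 0.0365
```

Emit:
{"method": "send_rows", "body": {
  "commands": [
    {"dx": -0.5, "dy": -1.7, "dz": 0, "wx": 0, "wy": 0, "wz": -0.2, "gripper": 0.4},
    {"dx": 0, "dy": 0, "dz": 16, "wx": 0, "wy": 0, "wz": 0, "gripper": 0.4},
    {"dx": 0, "dy": 0, "dz": 16, "wx": 0, "wy": 0, "wz": 0, "gripper": 0.4},
    {"dx": 0, "dy": 0, "dz": 15.5, "wx": 0, "wy": 0, "wz": 0, "gripper": 0.4},
    {"dx": 0, "dy": 0, "dz": 0, "wx": 0, "wy": 0, "wz": 0, "gripper": 0.3},
    {"dx": 0, "dy": 0, "dz": 0, "wx": 0, "wy": 0, "wz": 0, "gripper": 0},
    {"dx": 0, "dy": 0, "dz": 0, "wx": 0, "wy": 0, "wz": 0, "gripper": 0},
    {"dx": 0, "dy": 0, "dz": 0, "wx": 0, "wy": 0, "wz": 0, "gripper": 0},
    {"dx": 0, "dy": 0, "dz": 0, "wx": 0, "wy": 0, "wz": 0, "gripper": 0}
  ]
}}

```text
clock: 7.43
tool_pos: [0.5992, -0.0441, 0.1079]
ee_rot: [-2.396, 2.031, 0.001]
wrist_force: [1.9, 2.1, -9.1]
width: 0.144
grasp_force: 107.3
```

```bash
python3 -c "from h import *;st()"
```

```text
t 7.43 yaw 189.43 M [ 0.497 -0.285 -0.009] e6 -0.021 v6 -0.002 F [ 1.9  2.1 -9.1] w 0.144 107.3 [ 0.5992 -0.0441  0.1079]
```

Emit:
{"method": "send_rows", "body": {
  "commands": [
    {"dx": 0, "dy": 0, "dz": 0, "wx": 0, "wy": 0, "wz": 4, "gripper": 0},
    {"dx": 0, "dy": 0, "dz": 0, "wx": 0, "wy": 0, "wz": 4, "gripper": 0},
    {"dx": 0, "dy": 0, "dz": 0, "wx": 0, "wy": 0, "wz": 4, "gripper": 0}
  ]
}}

```text
clock: 7.68
tool_pos: [0.5994, -0.044, 0.1079]
ee_rot: [-2.167, 2.274, 0.001]
wrist_force: [3.5, 2.8, -9.3]
width: 0.144
grasp_force: 107.3
```

```bash
python3 -c "from h import *;st()"
```

```text
t 7.68 yaw 177.24 M [ 0.571 -0.515  0.081] e6 -0.837 v6 0.832 F [ 3.5  2.8 -9.3] w 0.144 107.3 [ 0.5994 -0.044   0.1079]
```

Emit:
{"method": "send_rows", "body": {
  "commands": [
    {"dx": 0, "dy": 0, "dz": 0, "wx": 0, "wy": 0, "wz": 4, "gripper": 0}
  ]
}}

```text
clock: 7.77
tool_pos: [0.5995, -0.0439, 0.1079]
ee_rot: [-2.087, 2.347, 0.001]
wrist_force: [3.5, 3.3, -9.7]
width: 0.142
grasp_force: 107.4
```

```bash
python3 -c "from h import *;st()"
```

```text
t 7.77 yaw 173.29 M [ 0.612 -0.557  0.56 ] e6 -0.27 v6 0.821 F [ 3.5  3.3 -9.7] w 0.142 107.4 [ 0.5995 -0.0439  0.1079]
```

Across bit between 177.2° and 173.3°. I'll handle it the same way as red.

Emit:
{"method": "send_rows", "body": {
  "commands": [
    {"dx": 0, "dy": 0, "dz": 0, "wx": 0, "wy": 0, "wz": 4, "gripper": 0},
    {"dx": 0, "dy": 0, "dz": 0, "wx": 0, "wy": 0, "wz": 0, "gripper": 0}
  ]
}}

```text
clock: 7.93
tool_pos: [0.5996, -0.0439, 0.1079]
ee_rot: [-2.006, 2.416, 0.001]
wrist_force: [3.5, 3.4, -9.5]
width: 0.144
grasp_force: 107.2
```

Emit:
{"method": "send_rows", "body": {
  "commands": [
    {"dx": 0, "dy": 0, "dz": 0, "wx": 0, "wy": 0, "wz": 0, "gripper": 0.4},
    {"dx": 0, "dy": 0, "dz": 0, "wx": 0, "wy": 0, "wz": 0, "gripper": 0.4},
    {"dx": 0, "dy": 0, "dz": 0, "wx": 0, "wy": 0, "wz": 0, "gripper": 0.4},
    {"dx": 0, "dy": 0, "dz": 0, "wx": 0, "wy": 0, "wz": 0, "gripper": 0.4},
    {"dx": 0, "dy": 0, "dz": -18, "wx": 0, "wy": 0, "wz": 0, "gripper": 0.4},
    {"dx": 0, "dy": 0, "dz": -18, "wx": 0, "wy": 0, "wz": 0, "gripper": 0.4},
    {"dx": 0, "dy": 0, "dz": -17, "wx": 0, "wy": 0, "wz": 0, "gripper": 0.4},
    {"dx": 0, "dy": 0, "dz": 0, "wx": 0, "wy": 0, "wz": 0, "gripper": 0.4}
  ]
}}

```text
clock: 8.6
tool_pos: [0.6009, -0.0449, 0.1654]
ee_rot: [-2.005, 2.413, -0.007]
wrist_force: [0.4, -0.3, 0.9]
width: 0.398
grasp_force: 0.0
```

```bash
python3 - <<'E'
from rig import arm
from h import *
st();plan(arm.observe(),*KN["left"],.16,149.2)
line("across","a1")
E
```

```text
t 8.6 yaw 169.43 M [-0.056  0.025 -0.007] e6 0.002 v6 0.001 F [ 0.4 -0.3  0.9] w 0.398 0.0 [ 0.6009 -0.0449  0.1654]
shift mm [ 18.5 111.2   4.7] tool y at 169.4 tilt 0.36 j6 -1.46 wz (cw +) 20.2
expect 322.8 232.7
across [ 0.5986 -0.0442] bar 80.3 len 0.0369
```

Emit:
{"method": "send_rows", "body": {
  "commands": [
    {"dx": 4.6, "dy": 27.8, "dz": 1.2, "wx": 0, "wy": 0, "wz": 0, "gripper": 0.4},
    {"dx": 4.6, "dy": 27.8, "dz": 1.2, "wx": 0, "wy": 0, "wz": 0, "gripper": 0.4},
    {"dx": 4.6, "dy": 27.8, "dz": 1.2, "wx": 0, "wy": 0, "wz": 0, "gripper": 0.4},
    {"dx": 4.6, "dy": 27.8, "dz": 1.2, "wx": 0, "wy": 0, "wz": 0, "gripper": 0.4},
    {"dx": 0, "dy": 0, "dz": 0, "wx": 0, "wy": 0, "wz": 6.7, "gripper": 0.4},
    {"dx": 0, "dy": 0, "dz": 0, "wx": 0, "wy": 0, "wz": 6.7, "gripper": 0.4},
    {"dx": 0, "dy": 0, "dz": 0, "wx": 0, "wy": 0, "wz": 6.7, "gripper": 0.4},
    {"dx": 0, "dy": 0, "dz": 0, "wx": 0, "wy": 0, "wz": 0, "gripper": 0.4},
    {"dx": 0, "dy": 0, "dz": 0, "wx": 0, "wy": 0, "wz": 0, "gripper": 0.4}
  ]
}}

```text
clock: 9.4
tool_pos: [0.4861, -0.0423, 0.1556]
ee_rot: [1.559, -2.727, -0.001]
wrist_force: [0.0, -0.2, -0.8]
width: 0.399
grasp_force: 0.0
```

```bash
python3 - <<'E'
from rig import arm
from h import *
st();plan(arm.observe(),*KN["left"],.107,149.2)
line("left","l0")
E
```

```text
t 9.4 yaw 149.51 M [0.01  0.046 0.011] e6 0.216 v6 -0.009 F [ 0.  -0.2 -0.8] w 0.399 0.0 [ 0.4861 -0.0423  0.1556]
shift mm [-0.7 -2.  48.6] tool y at 149.5 tilt 0.04 j6 -1.13 wz (cw +) 0.3
expect 316.3 242.1
left [ 0.4885 -0.0417] bar 59.2 len 0.0368
```

Emit:
{"method": "send_rows", "body": {
  "commands": [
    {"dx": -1.2, "dy": -1.9, "dz": 0, "wx": 0, "wy": 0, "wz": 0.3, "gripper": 0.4},
    {"dx": 0, "dy": 0, "dz": 16, "wx": 0, "wy": 0, "wz": 0, "gripper": 0.4},
    {"dx": 0, "dy": 0, "dz": 16, "wx": 0, "wy": 0, "wz": 0, "gripper": 0.4},
    {"dx": 0, "dy": 0, "dz": 16, "wx": 0, "wy": 0, "wz": 0, "gripper": 0.4},
    {"dx": 0, "dy": 0, "dz": 0, "wx": 0, "wy": 0, "wz": 0, "gripper": 0.3},
    {"dx": 0, "dy": 0, "dz": 0, "wx": 0, "wy": 0, "wz": 0, "gripper": 0},
    {"dx": 0, "dy": 0, "dz": 0, "wx": 0, "wy": 0, "wz": 0, "gripper": 0},
    {"dx": 0, "dy": 0, "dz": 0, "wx": 0, "wy": 0, "wz": 0, "gripper": 0},
    {"dx": 0, "dy": 0, "dz": 0, "wx": 0, "wy": 0, "wz": 0, "gripper": 0}
  ]
}}

```text
clock: 10.2
tool_pos: [0.4889, -0.0425, 0.1079]
ee_rot: [1.547, -2.733, 0.001]
wrist_force: [3.3, -3.3, -12.5]
width: 0.14
grasp_force: 107.1
```

```bash
python3 -c "from h import *;st()"
```

```text
t 10.2 yaw 149.03 M [-0.733 -0.694  0.02 ] e6 0.024 v6 0.002 F [  3.3  -3.3 -12.5] w 0.14 107.1 [ 0.4889 -0.0425  0.1079]
```

Emit:
{"method": "send_rows", "body": {
  "commands": [
    {"dx": 0, "dy": 0, "dz": 0, "wx": 0, "wy": 0, "wz": 4, "gripper": 0},
    {"dx": 0, "dy": 0, "dz": 0, "wx": 0, "wy": 0, "wz": 4, "gripper": 0},
    {"dx": 0, "dy": 0, "dz": 0, "wx": 0, "wy": 0, "wz": 4, "gripper": 0}
  ]
}}

```text
clock: 10.45
tool_pos: [0.4889, -0.0425, 0.108]
ee_rot: [1.248, -2.883, 0.001]
wrist_force: [4.2, -3.3, -13.4]
width: 0.143
grasp_force: 107.2
```

```bash
python3 -c "from h import *;st()"
```

```text
t 10.45 yaw 136.83 M [-0.652 -0.791  0.046] e6 -0.843 v6 0.832 F [  4.2  -3.3 -13.4] w 0.143 107.2 [ 0.4889 -0.0425  0.108 ]
```

Emit:
{"method": "send_rows", "body": {
  "commands": [
    {"dx": 0, "dy": 0, "dz": 0, "wx": 0, "wy": 0, "wz": 4, "gripper": 0}
  ]
}}

```text
clock: 10.53
tool_pos: [0.4889, -0.0424, 0.1079]
ee_rot: [1.147, -2.924, 0.001]
wrist_force: [3.8, -3.9, -12.8]
width: 0.141
grasp_force: 107.2
```

```bash
python3 -c "from h import *;st()"
```

```text
t 10.53 yaw 132.83 M [-0.591 -0.746  0.013] e6 -0.839 v6 0.831 F [  3.8  -3.9 -12.8] w 0.141 107.2 [ 0.4889 -0.0424  0.1079]
```

Left still turns free after 16°, so I'll continue in two 4° steps.

Emit:
{"method": "send_rows", "body": {
  "commands": [
    {"dx": 0, "dy": 0, "dz": 0, "wx": 0, "wy": 0, "wz": 4, "gripper": 0}
  ]
}}

```text
clock: 10.62
tool_pos: [0.4889, -0.0424, 0.1079]
ee_rot: [1.044, -2.963, 0.001]
wrist_force: [3.2, -2.3, -13.3]
width: 0.144
grasp_force: 107.2
```

```bash
python3 -c "from h import *;st()"
```

```text
t 10.62 yaw 128.83 M [-0.53  -0.715  0.047] e6 -0.838 v6 0.833 F [  3.2  -2.3 -13.3] w 0.144 107.2 [ 0.4889 -0.0424  0.1079]
```

Emit:
{"method": "send_rows", "body": {
  "commands": [
    {"dx": 0, "dy": 0, "dz": 0, "wx": 0, "wy": 0, "wz": 4, "gripper": 0}
  ]
}}

```text
clock: 10.7
tool_pos: [0.4889, -0.0423, 0.1079]
ee_rot: [0.94, -2.997, 0.0]
wrist_force: [4.7, -2.6, -13.4]
width: 0.144
grasp_force: 107.2
```

```bash
python3 -c "from h import *;st()"
```

```text
t 10.7 yaw 124.83 M [-0.522 -0.829  0.093] e6 -0.838 v6 0.827 F [  4.7  -2.6 -13.4] w 0.144 107.2 [ 0.4889 -0.0423  0.1079]
```

Emit:
{"method": "send_rows", "body": {
  "commands": [
    {"dx": 0, "dy": 0, "dz": 0, "wx": 0, "wy": 0, "wz": 4, "gripper": 0}
  ]
}}

```text
clock: 10.78
tool_pos: [0.4889, -0.0423, 0.1079]
ee_rot: [0.835, -3.028, 0.0]
wrist_force: [4.2, -2.9, -13.2]
width: 0.144
grasp_force: 107.2
```

```bash
python3 -c "from h import *;st()"
```

```text
t 10.78 yaw 120.83 M [-0.457 -0.803  0.057] e6 -0.838 v6 0.829 F [  4.2  -2.9 -13.2] w 0.144 107.2 [ 0.4889 -0.0423  0.1079]
```

Emit:
{"method": "send_rows", "body": {
  "commands": [
    {"dx": 0, "dy": 0, "dz": 0, "wx": 0, "wy": 0, "wz": 4, "gripper": 0}
  ]
}}

```text
clock: 10.87
tool_pos: [0.4889, -0.0423, 0.1079]
ee_rot: [0.729, -3.056, 0.0]
wrist_force: [4.2, -2.3, -13.5]
width: 0.142
grasp_force: 107.2
```

```bash
python3 -c "from h import *;st()"
```

```text
t 10.87 yaw 116.83 M [-0.391 -0.873  0.038] e6 -0.838 v6 0.829 F [  4.2  -2.3 -13.5] w 0.142 107.2 [ 0.4889 -0.0423  0.1079]
```

Emit:
{"method": "send_rows", "body": {
  "commands": [
    {"dx": 0, "dy": 0, "dz": 0, "wx": 0, "wy": 0, "wz": 4, "gripper": 0}
  ]
}}

```text
clock: 10.95
tool_pos: [0.489, -0.0423, 0.108]
ee_rot: [-0.622, 3.079, -0.0]
wrist_force: [4.5, -2.7, -13.7]
width: 0.143
grasp_force: 107.2
```

```bash
python3 -c "from h import *;st()"
```

```text
t 10.95 yaw 112.84 M [-0.453 -0.81   0.07 ] e6 -0.837 v6 0.83 F [  4.5  -2.7 -13.7] w 0.143 107.2 [ 0.489  -0.0423  0.108 ]
```

Emit:
{"method": "send_rows", "body": {
  "commands": [
    {"dx": 0, "dy": 0, "dz": 0, "wx": 0, "wy": 0, "wz": 4, "gripper": 0}
  ]
}}

```text
clock: 11.03
tool_pos: [0.489, -0.0422, 0.1079]
ee_rot: [-0.514, 3.099, -0.0]
wrist_force: [4.7, -1.5, -13.9]
width: 0.14
grasp_force: 107.1
```

```bash
python3 -c "from h import *;st()"
```

```text
t 11.03 yaw 108.84 M [-0.39  -0.898  0.031] e6 -0.837 v6 0.831 F [  4.7  -1.5 -13.9] w 0.14 107.1 [ 0.489  -0.0422  0.1079]
```

40° free so far. The most it can run is about 57°.

Emit:
{"method": "send_rows", "body": {
  "commands": [
    {"dx": 0, "dy": 0, "dz": 0, "wx": 0, "wy": 0, "wz": 4, "gripper": 0}
  ]
}}

```text
clock: 11.12
tool_pos: [0.489, -0.0422, 0.1079]
ee_rot: [-0.406, 3.115, 0.0]
wrist_force: [4.1, -1.3, -14.4]
width: 0.142
grasp_force: 107.1
```

```bash
python3 -c "from h import *;st()"
```

```text
t 11.12 yaw 104.84 M [-0.355 -0.866  0.037] e6 -0.837 v6 0.831 F [  4.1  -1.3 -14.4] w 0.142 107.1 [ 0.489  -0.0422  0.1079]
```

Emit:
{"method": "send_rows", "body": {
  "commands": [
    {"dx": 0, "dy": 0, "dz": 0, "wx": 0, "wy": 0, "wz": 4, "gripper": 0}
  ]
}}

```text
clock: 11.2
tool_pos: [0.489, -0.0422, 0.1079]
ee_rot: [-0.297, 3.127, 0.0]
wrist_force: [4.6, -1.2, -13.7]
width: 0.145
grasp_force: 107.1
```

```bash
python3 -c "from h import *;st()"
```

```text
t 11.2 yaw 100.84 M [-0.325 -0.934  0.073] e6 -0.837 v6 0.831 F [  4.6  -1.2 -13.7] w 0.145 107.1 [ 0.489  -0.0422  0.1079]
```

Emit:
{"method": "send_rows", "body": {
  "commands": [
    {"dx": 0, "dy": 0, "dz": 0, "wx": 0, "wy": 0, "wz": 4, "gripper": 0}
  ]
}}

```text
clock: 11.28
tool_pos: [0.4891, -0.0421, 0.108]
ee_rot: [-0.189, 3.136, 0.0]
wrist_force: [3.3, -1.5, -13.4]
width: 0.144
grasp_force: 107.2
```

```bash
python3 -c "from h import *;st()"
```

```text
t 11.28 yaw 96.88 M [-0.311 -0.932  0.588] e6 -0.276 v6 0.82 F [  3.3  -1.5 -13.4] w 0.144 107.2 [ 0.4891 -0.0421  0.108 ]
```

Emit:
{"method": "send_rows", "body": {
  "commands": [
    {"dx": 0, "dy": 0, "dz": 0, "wx": 0, "wy": 0, "wz": 4, "gripper": 0}
  ]
}}

```text
clock: 11.37
tool_pos: [0.4891, -0.0421, 0.108]
ee_rot: [-0.08, 3.14, 0.0]
wrist_force: [4.0, -2.7, -14.3]
width: 0.142
grasp_force: 107.2
```

```bash
python3 -c "from h import *;st()"
```

```text
t 11.37 yaw 92.91 M [-0.363 -0.987  0.615] e6 -0.29 v6 0.826 F [  4.   -2.7 -14.3] w 0.142 107.2 [ 0.4891 -0.0421  0.108 ]
```

Left bit between 100.8° and 96.9° and is now 4 to 8° past. I'll release it and go to right.

Emit:
{"method": "send_rows", "body": {
  "commands": [
    {"dx": 0, "dy": 0, "dz": 0, "wx": 0, "wy": 0, "wz": 0, "gripper": 0},
    {"dx": 0, "dy": 0, "dz": 0, "wx": 0, "wy": 0, "wz": 0, "gripper": 0.4},
    {"dx": 0, "dy": 0, "dz": 0, "wx": 0, "wy": 0, "wz": 0, "gripper": 0.4},
    {"dx": 0, "dy": 0, "dz": 0, "wx": 0, "wy": 0, "wz": 0, "gripper": 0.4},
    {"dx": 0, "dy": 0, "dz": 0, "wx": 0, "wy": 0, "wz": 0, "gripper": 0.4},
    {"dx": 0, "dy": 0, "dz": -18, "wx": 0, "wy": 0, "wz": 0, "gripper": 0.4},
    {"dx": 0, "dy": 0, "dz": -18, "wx": 0, "wy": 0, "wz": 0, "gripper": 0.4},
    {"dx": 0, "dy": 0, "dz": -17, "wx": 0, "wy": 0, "wz": 0, "gripper": 0.4},
    {"dx": 0, "dy": 0, "dz": 0, "wx": 0, "wy": 0, "wz": 0, "gripper": 0.4}
  ]
}}

```text
clock: 12.12
tool_pos: [0.4906, -0.0422, 0.1651]
ee_rot: [-0.083, 3.134, -0.001]
wrist_force: [0.3, -0.2, 0.8]
width: 0.402
grasp_force: 0.0
```

```bash
python3 - <<'E'
from rig import arm
from h import *
st();plan(arm.observe(),*KN["right"],.16,151.7)
line("left","l1")
E
```

```text
t 12.12 yaw 93.04 M [-0.051 -0.021 -0.004] e6 0.001 v6 0.0 F [ 0.3 -0.2  0.8] w 0.402 0.0 [ 0.4906 -0.0422  0.1651]
shift mm [-116.7  101.6    5.8] tool y at 93.0 tilt 0.34 j6 -0.14 wz (cw +) -58.7
expect 320.5 232.3
left [ 0.4886 -0.0421] bar 3.8 len 0.0368
```

Emit:
{"method": "send_rows", "body": {
  "commands": [
    {"dx": -23.3, "dy": 20.3, "dz": 1.2, "wx": 0, "wy": 0, "wz": 0, "gripper": 0.4},
    {"dx": -23.3, "dy": 20.3, "dz": 1.2, "wx": 0, "wy": 0, "wz": 0, "gripper": 0.4},
    {"dx": -23.3, "dy": 20.3, "dz": 1.2, "wx": 0, "wy": 0, "wz": 0, "gripper": 0.4},
    {"dx": -23.3, "dy": 20.3, "dz": 1.2, "wx": 0, "wy": 0, "wz": 0, "gripper": 0.4},
    {"dx": -23.3, "dy": 20.3, "dz": 1.2, "wx": 0, "wy": 0, "wz": 0, "gripper": 0.4}
  ]
}}

```text
clock: 12.58
tool_pos: [0.6002, 0.0665, 0.1541]
ee_rot: [0.083, -3.14, -0.0]
wrist_force: [0.7, -0.7, 0.2]
width: 0.402
grasp_force: 0.0
```

Emit:
{"method": "send_rows", "body": {
  "commands": [
    {"dx": 0, "dy": 0, "dz": 0, "wx": 0, "wy": 0, "wz": -6.5, "gripper": 0.4},
    {"dx": 0, "dy": 0, "dz": 0, "wx": 0, "wy": 0, "wz": -6.5, "gripper": 0.4},
    {"dx": 0, "dy": 0, "dz": 0, "wx": 0, "wy": 0, "wz": -6.5, "gripper": 0.4},
    {"dx": 0, "dy": 0, "dz": 0, "wx": 0, "wy": 0, "wz": -6.5, "gripper": 0.4},
    {"dx": 0, "dy": 0, "dz": 0, "wx": 0, "wy": 0, "wz": -6.5, "gripper": 0.4},
    {"dx": 0, "dy": 0, "dz": 0, "wx": 0, "wy": 0, "wz": -6.5, "gripper": 0.4},
    {"dx": 0, "dy": 0, "dz": 0, "wx": 0, "wy": 0, "wz": -6.5, "gripper": 0.4},
    {"dx": 0, "dy": 0, "dz": 0, "wx": 0, "wy": 0, "wz": -6.5, "gripper": 0.4},
    {"dx": 0, "dy": 0, "dz": 0, "wx": 0, "wy": 0, "wz": -6.5, "gripper": 0.4},
    {"dx": 0, "dy": 0, "dz": 0, "wx": 0, "wy": 0, "wz": 0, "gripper": 0.4}
  ]
}}

```text
clock: 13.42
tool_pos: [0.5993, 0.0654, 0.1541]
ee_rot: [1.61, -2.696, -0.001]
wrist_force: [1.4, -0.3, 0.4]
width: 0.398
grasp_force: 0.0
```

```bash
python3 - <<'E'
from rig import arm
from h import *
plan(arm.observe(),*KN["right"],.107,151.7);st()
line("right","r0")
E
```

```text
shift mm [-1.3 -2.1 47.1] tool y at 151.7 tilt 0.08 j6 -0.97 wz (cw +) -0.0
t 13.42 yaw 151.69 M [-0.02  -0.028  0.005] e6 -1.155 v6 0.173 F [ 1.4 -0.3  0.4] w 0.398 0.0 [0.5993 0.0654 0.1541]
expect 316.1 243.9
right [0.6013 0.0663] bar 62.3 len 0.0368
```

Emit:
{"method": "send_rows", "body": {
  "commands": [
    {"dx": -1.5, "dy": -1.7, "dz": 0, "wx": 0, "wy": 0, "wz": -0.3, "gripper": 0.4},
    {"dx": 0, "dy": 0, "dz": 16, "wx": 0, "wy": 0, "wz": 0, "gripper": 0.4},
    {"dx": 0, "dy": 0, "dz": 16, "wx": 0, "wy": 0, "wz": 0, "gripper": 0.4},
    {"dx": 0, "dy": 0, "dz": 15, "wx": 0, "wy": 0, "wz": 0, "gripper": 0.4},
    {"dx": 0, "dy": 0, "dz": 0, "wx": 0, "wy": 0, "wz": 0, "gripper": 0.3},
    {"dx": 0, "dy": 0, "dz": 0, "wx": 0, "wy": 0, "wz": 0, "gripper": 0},
    {"dx": 0, "dy": 0, "dz": 0, "wx": 0, "wy": 0, "wz": 0, "gripper": 0},
    {"dx": 0, "dy": 0, "dz": 0, "wx": 0, "wy": 0, "wz": 0, "gripper": 0},
    {"dx": 0, "dy": 0, "dz": 0, "wx": 0, "wy": 0, "wz": 0, "gripper": 0}
  ]
}}

```text
clock: 14.22
tool_pos: [0.6019, 0.0654, 0.1078]
ee_rot: [1.613, -2.695, 0.001]
wrist_force: [2.8, -2.5, -10.7]
width: 0.145
grasp_force: 107.1
```

```bash
python3 -c "from h import *;st()"
```

```text
t 14.22 yaw 151.79 M [-0.561 -0.513 -0.034] e6 -0.01 v6 -0.001 F [  2.8  -2.5 -10.7] w 0.145 107.1 [0.6019 0.0654 0.1078]
```

Emit:
{"method": "send_rows", "body": {
  "commands": [
    {"dx": 0, "dy": 0, "dz": 0, "wx": 0, "wy": 0, "wz": 4, "gripper": 0},
    {"dx": 0, "dy": 0, "dz": 0, "wx": 0, "wy": 0, "wz": 4, "gripper": 0},
    {"dx": 0, "dy": 0, "dz": 0, "wx": 0, "wy": 0, "wz": 4, "gripper": 0}
  ]
}}

```text
clock: 14.47
tool_pos: [0.602, 0.0655, 0.1078]
ee_rot: [1.317, -2.851, 0.001]
wrist_force: [2.2, -2.2, -11.0]
width: 0.141
grasp_force: 107.2
```

```bash
python3 -c "from h import *;st()"
```

```text
t 14.47 yaw 139.6 M [-0.492 -0.604  0.036] e6 -0.842 v6 0.83 F [  2.2  -2.2 -11. ] w 0.141 107.2 [0.602  0.0655 0.1078]
```

Emit:
{"method": "send_rows", "body": {
  "commands": [
    {"dx": 0, "dy": 0, "dz": 0, "wx": 0, "wy": 0, "wz": 4, "gripper": 0}
  ]
}}

```text
clock: 14.55
tool_pos: [0.602, 0.0655, 0.1077]
ee_rot: [1.217, -2.895, 0.001]
wrist_force: [3.1, -2.7, -11.8]
width: 0.138
grasp_force: 107.2
```

```bash
python3 -c "from h import *;st()"
```

```text
t 14.55 yaw 135.6 M [-0.509 -0.602  0.029] e6 -0.837 v6 0.831 F [  3.1  -2.7 -11.8] w 0.138 107.2 [0.602  0.0655 0.1077]
```

Emit:
{"method": "send_rows", "body": {
  "commands": [
    {"dx": 0, "dy": 0, "dz": 0, "wx": 0, "wy": 0, "wz": 4, "gripper": 0}
  ]
}}

```text
clock: 14.63
tool_pos: [0.602, 0.0655, 0.1078]
ee_rot: [1.115, -2.936, 0.001]
wrist_force: [3.1, -2.0, -11.5]
width: 0.143
grasp_force: 107.2
```

```bash
python3 -c "from h import *;st()"
```

```text
t 14.63 yaw 131.6 M [-0.483 -0.646  0.025] e6 -0.837 v6 0.83 F [  3.1  -2.  -11.5] w 0.143 107.2 [0.602  0.0655 0.1078]
```

Emit:
{"method": "send_rows", "body": {
  "commands": [
    {"dx": 0, "dy": 0, "dz": 0, "wx": 0, "wy": 0, "wz": 4, "gripper": 0}
  ]
}}

```text
clock: 14.72
tool_pos: [0.602, 0.0655, 0.1078]
ee_rot: [1.012, -2.973, 0.001]
wrist_force: [3.3, -2.6, -11.6]
width: 0.143
grasp_force: 107.2
```

```bash
python3 -c "from h import *;st()"
```

```text
t 14.72 yaw 127.6 M [-0.413 -0.626  0.022] e6 -0.837 v6 0.829 F [  3.3  -2.6 -11.6] w 0.143 107.2 [0.602  0.0655 0.1078]
```

Emit:
{"method": "send_rows", "body": {
  "commands": [
    {"dx": 0, "dy": 0, "dz": 0, "wx": 0, "wy": 0, "wz": 4, "gripper": 0}
  ]
}}

```text
clock: 14.8
tool_pos: [0.602, 0.0655, 0.1078]
ee_rot: [0.908, -3.007, 0.001]
wrist_force: [3.7, -1.6, -11.5]
width: 0.145
grasp_force: 107.2
```

```bash
python3 -c "from h import *;st()"
```

```text
t 14.8 yaw 123.6 M [-0.422 -0.689  0.014] e6 -0.837 v6 0.828 F [  3.7  -1.6 -11.5] w 0.145 107.2 [0.602  0.0655 0.1078]
```

Emit:
{"method": "send_rows", "body": {
  "commands": [
    {"dx": 0, "dy": 0, "dz": 0, "wx": 0, "wy": 0, "wz": 4, "gripper": 0}
  ]
}}

```text
clock: 14.88
tool_pos: [0.6021, 0.0656, 0.1078]
ee_rot: [0.803, -3.037, 0.001]
wrist_force: [3.6, -2.6, -12.0]
width: 0.146
grasp_force: 107.1
```

```bash
python3 -c "from h import *;st()"
```

```text
t 14.88 yaw 119.6 M [-0.396 -0.712  0.061] e6 -0.837 v6 0.831 F [  3.6  -2.6 -12. ] w 0.146 107.1 [0.6021 0.0656 0.1078]
```

Emit:
{"method": "send_rows", "body": {
  "commands": [
    {"dx": 0, "dy": 0, "dz": 0, "wx": 0, "wy": 0, "wz": 4, "gripper": 0}
  ]
}}

```text
clock: 14.97
tool_pos: [0.6021, 0.0656, 0.1078]
ee_rot: [0.696, -3.063, 0.001]
wrist_force: [3.6, -1.8, -12.2]
width: 0.143
grasp_force: 107.1
```

```bash
python3 -c "from h import *;st()"
```

```text
t 14.97 yaw 115.6 M [-0.366 -0.691  0.076] e6 -0.837 v6 0.831 F [  3.6  -1.8 -12.2] w 0.143 107.1 [0.6021 0.0656 0.1078]
```

Emit:
{"method": "send_rows", "body": {
  "commands": [
    {"dx": 0, "dy": 0, "dz": 0, "wx": 0, "wy": 0, "wz": 4, "gripper": 0}
  ]
}}

```text
clock: 15.05
tool_pos: [0.6021, 0.0656, 0.1078]
ee_rot: [0.59, -3.085, 0.001]
wrist_force: [2.6, -2.6, -11.1]
width: 0.144
grasp_force: 107.2
```

```bash
python3 -c "from h import *;st()"
```

```text
t 15.05 yaw 111.65 M [-0.448 -0.796  0.551] e6 -0.275 v6 0.821 F [  2.6  -2.6 -11.1] w 0.144 107.2 [0.6021 0.0656 0.1078]
```

Right bit between 115.6° and 111.7°. I'll turn 4° more, release and rise. The second pass then starts at red.

Emit:
{"method": "send_rows", "body": {
  "commands": [
    {"dx": 0, "dy": 0, "dz": 0, "wx": 0, "wy": 0, "wz": 4, "gripper": 0},
    {"dx": 0, "dy": 0, "dz": 0, "wx": 0, "wy": 0, "wz": 0, "gripper": 0},
    {"dx": 0, "dy": 0, "dz": 0, "wx": 0, "wy": 0, "wz": 0, "gripper": 0.4},
    {"dx": 0, "dy": 0, "dz": 0, "wx": 0, "wy": 0, "wz": 0, "gripper": 0.4},
    {"dx": 0, "dy": 0, "dz": 0, "wx": 0, "wy": 0, "wz": 0, "gripper": 0.4},
    {"dx": 0, "dy": 0, "dz": 0, "wx": 0, "wy": 0, "wz": 0, "gripper": 0.4},
    {"dx": 0, "dy": 0, "dz": -18, "wx": 0, "wy": 0, "wz": 0, "gripper": 0.4},
    {"dx": 0, "dy": 0, "dz": -18, "wx": 0, "wy": 0, "wz": 0, "gripper": 0.4},
    {"dx": 0, "dy": 0, "dz": -17, "wx": 0, "wy": 0, "wz": 0, "gripper": 0.4},
    {"dx": 0, "dy": 0, "dz": 0, "wx": 0, "wy": 0, "wz": 0, "gripper": 0.4}
  ]
}}

```text
clock: 15.88
tool_pos: [0.6037, 0.0662, 0.1658]
ee_rot: [-0.486, 3.097, 0.0]
wrist_force: [0.9, 0.2, 0.5]
width: 0.399
grasp_force: 0.0
```

```bash
python3 - <<'E'
from rig import arm
from h import *
st();plan(arm.observe(),.4911,.0684,.16,176)
line("right","r1b")
E
```

```text
t 15.88 yaw 107.85 M [ 0.003 -0.065  0.018] e6 0.002 v6 0.001 F [0.9 0.2 0.5] w 0.399 0.0 [0.6037 0.0662 0.1658]
shift mm [106.5  36.6   5. ] tool y at 107.9 tilt 0.38 j6 -0.2 wz (cw +) -68.1
expect 320.4 231.8
right [0.6011 0.0657] bar 18.7 len 0.0367
```

Emit:
{"method": "send_rows", "body": {
  "commands": [
    {"dx": 26.6, "dy": 9.2, "dz": 1.2, "wx": 0, "wy": 0, "wz": 0, "gripper": 0.4},
    {"dx": 26.6, "dy": 9.2, "dz": 1.2, "wx": 0, "wy": 0, "wz": 0, "gripper": 0.4},
    {"dx": 26.6, "dy": 9.2, "dz": 1.2, "wx": 0, "wy": 0, "wz": 0, "gripper": 0.4},
    {"dx": 26.6, "dy": 9.2, "dz": 1.2, "wx": 0, "wy": 0, "wz": 0, "gripper": 0.4}
  ]
}}

```text
clock: 16.27
tool_pos: [0.4877, 0.0683, 0.1552]
ee_rot: [0.487, -3.102, -0.0]
wrist_force: [-0.7, -0.9, 0.0]
width: 0.399
grasp_force: 0.0
```

Emit:
{"method": "send_rows", "body": {
  "commands": [
    {"dx": 0, "dy": 0, "dz": 0, "wx": 0, "wy": 0, "wz": -6.8, "gripper": 0.4},
    {"dx": 0, "dy": 0, "dz": 0, "wx": 0, "wy": 0, "wz": -6.8, "gripper": 0.4},
    {"dx": 0, "dy": 0, "dz": 0, "wx": 0, "wy": 0, "wz": -6.8, "gripper": 0.4},
    {"dx": 0, "dy": 0, "dz": 0, "wx": 0, "wy": 0, "wz": -6.8, "gripper": 0.4},
    {"dx": 0, "dy": 0, "dz": 0, "wx": 0, "wy": 0, "wz": -6.8, "gripper": 0.4},
    {"dx": 0, "dy": 0, "dz": 0, "wx": 0, "wy": 0, "wz": -6.8, "gripper": 0.4},
    {"dx": 0, "dy": 0, "dz": 0, "wx": 0, "wy": 0, "wz": -6.8, "gripper": 0.4},
    {"dx": 0, "dy": 0, "dz": 0, "wx": 0, "wy": 0, "wz": -6.8, "gripper": 0.4},
    {"dx": 0, "dy": 0, "dz": 0, "wx": 0, "wy": 0, "wz": -6.8, "gripper": 0.4},
    {"dx": 0, "dy": 0, "dz": 0, "wx": 0, "wy": 0, "wz": -6.8, "gripper": 0.4}
  ]
}}

```text
clock: 17.1
tool_pos: [0.4889, 0.0684, 0.1555]
ee_rot: [2.146, -2.294, -0.001]
wrist_force: [0.6, 0.2, 0.5]
width: 0.404
grasp_force: 0.0
```

Emit:
{"method": "send_rows", "body": {
  "commands": [
    {"dx": 0, "dy": 0, "dz": 0, "wx": 0, "wy": 0, "wz": 0, "gripper": 0.4},
    {"dx": 0, "dy": 0, "dz": 0, "wx": 0, "wy": 0, "wz": 0, "gripper": 0.4}
  ]
}}

```text
clock: 17.27
tool_pos: [0.489, 0.0684, 0.1558]
ee_rot: [2.135, -2.304, -0.001]
wrist_force: [0.2, 0.1, 0.8]
width: 0.401
grasp_force: 0.0
```

```bash
python3 - <<'E'
from rig import arm
from h import *
plan(arm.observe(),.4911,.0684,.107,176);st()
line("red","r2")
E
```

```text
shift mm [-0.2 -2.1 48.8] tool y at 175.7 tilt 0.05 j6 -1.36 wz (cw +) -0.3
t 17.27 yaw 175.65 M [-0.015 -0.009 -0.042] e6 -0.223 v6 0.013 F [0.2 0.1 0.8] w 0.401 0.0 [0.489  0.0684 0.1558]
expect 316.7 240.1
red [0.4908 0.0685] bar 86.1 len 0.0366
```

Emit:
{"method": "send_rows", "body": {
  "commands": [
    {"dx": -0.2, "dy": -2, "dz": 0, "wx": 0, "wy": 0, "wz": -0.3, "gripper": 0.4},
    {"dx": 0, "dy": 0, "dz": 16, "wx": 0, "wy": 0, "wz": 0, "gripper": 0.4},
    {"dx": 0, "dy": 0, "dz": 16, "wx": 0, "wy": 0, "wz": 0, "gripper": 0.4},
    {"dx": 0, "dy": 0, "dz": 16, "wx": 0, "wy": 0, "wz": 0, "gripper": 0.4},
    {"dx": 0, "dy": 0, "dz": 0, "wx": 0, "wy": 0, "wz": 0, "gripper": 0.3},
    {"dx": 0, "dy": 0, "dz": 0, "wx": 0, "wy": 0, "wz": 0, "gripper": 0},
    {"dx": 0, "dy": 0, "dz": 0, "wx": 0, "wy": 0, "wz": 0, "gripper": 0},
    {"dx": 0, "dy": 0, "dz": 0, "wx": 0, "wy": 0, "wz": 0, "gripper": 0},
    {"dx": 0, "dy": 0, "dz": 0, "wx": 0, "wy": 0, "wz": 0, "gripper": 0}
  ],
  "newtons": 120
}}

```text
clock: 18.07
tool_pos: [0.4916, 0.0682, 0.1082]
ee_rot: [2.144, -2.295, 0.0]
wrist_force: [3.6, -1.3, -10.7]
width: 0.14
grasp_force: 117.3
```

```bash
python3 -c "from h import *;st()"
```

```text
t 18.07 yaw 176.1 M [-0.167 -0.672 -0.039] e6 -0.01 v6 -0.001 F [  3.6  -1.3 -10.7] w 0.14 117.3 [0.4916 0.0682 0.1082]
```

Emit:
{"method": "send_rows", "body": {
  "commands": [
    {"dx": 0, "dy": 0, "dz": 0, "wx": 0, "wy": 0, "wz": 4, "gripper": 0},
    {"dx": 0, "dy": 0, "dz": 0, "wx": 0, "wy": 0, "wz": 4, "gripper": 0},
    {"dx": 0, "dy": 0, "dz": 0, "wx": 0, "wy": 0, "wz": 4, "gripper": 0},
    {"dx": 0, "dy": 0, "dz": 0, "wx": 0, "wy": 0, "wz": 4, "gripper": 0}
  ]
}}

```text
clock: 18.4
tool_pos: [0.4917, 0.0683, 0.1083]
ee_rot: [-1.802, 2.573, -0.001]
wrist_force: [4.7, -0.9, -11.0]
width: 0.136
grasp_force: 117.4
```

```bash
python3 -c "from h import *;st()"
```

```text
t 18.4 yaw 160.0 M [-0.143 -0.811  0.734] e6 -0.163 v6 0.829 F [  4.7  -0.9 -11. ] w 0.136 117.4 [0.4917 0.0683 0.1083]
```

Emit:
{"method": "send_rows", "body": {
  "commands": [
    {"dx": 0, "dy": 0, "dz": 0, "wx": 0, "wy": 0, "wz": 4, "gripper": 0},
    {"dx": 0, "dy": 0, "dz": 0, "wx": 0, "wy": 0, "wz": 4, "gripper": 0},
    {"dx": 0, "dy": 0, "dz": 0, "wx": 0, "wy": 0, "wz": 4, "gripper": 0},
    {"dx": 0, "dy": 0, "dz": 0, "wx": 0, "wy": 0, "wz": 3, "gripper": 0}
  ]
}}

```text
clock: 18.73
tool_pos: [0.4919, 0.0684, 0.1083]
ee_rot: [-1.451, 2.786, -0.001]
wrist_force: [5.9, -1.0, -11.9]
width: 0.141
grasp_force: 117.5
```

```bash
python3 -c "from h import *;st()"
```

```text
t 18.73 yaw 145.03 M [-0.106 -0.93   0.831] e6 0.34 v6 0.602 F [  5.9  -1.  -11.9] w 0.141 117.5 [0.4919 0.0684 0.1083]
```

Emit:
{"method": "send_rows", "body": {
  "commands": [
    {"dx": 0, "dy": 0, "dz": 0, "wx": 0, "wy": 0, "wz": 0, "gripper": 0},
    {"dx": 0, "dy": 0, "dz": 0, "wx": 0, "wy": 0, "wz": 0, "gripper": 0.4},
    {"dx": 0, "dy": 0, "dz": 0, "wx": 0, "wy": 0, "wz": 0, "gripper": 0.4},
    {"dx": 0, "dy": 0, "dz": 0, "wx": 0, "wy": 0, "wz": 0, "gripper": 0.4},
    {"dx": 0, "dy": 0, "dz": 0, "wx": 0, "wy": 0, "wz": 0, "gripper": 0.4},
    {"dx": 0, "dy": 0, "dz": -18, "wx": 0, "wy": 0, "wz": 0, "gripper": 0.4},
    {"dx": 0, "dy": 0, "dz": -18, "wx": 0, "wy": 0, "wz": 0, "gripper": 0.4},
    {"dx": 0, "dy": 0, "dz": -17, "wx": 0, "wy": 0, "wz": 0, "gripper": 0.4},
    {"dx": 0, "dy": 0, "dz": 0, "wx": 0, "wy": 0, "wz": 0, "gripper": 0.4}
  ]
}}

```text
clock: 19.48
tool_pos: [0.4931, 0.0687, 0.1653]
ee_rot: [-1.451, 2.78, -0.003]
wrist_force: [1.2, -0.1, -0.1]
width: 0.399
grasp_force: 0.0
```

```bash
python3 - <<'E'
from rig import arm
from h import *
st();plan(arm.observe(),.5989,-.0446,.16,170.3)
line("red","r3")
E
```

```text
t 19.48 yaw 145.13 M [ 0.038 -0.077  0.024] e6 0.001 v6 0.002 F [ 1.2 -0.1 -0.1] w 0.399 0.0 [0.4931 0.0687 0.1653]
shift mm [  32.5 -151.6    5.7] tool y at 145.1 tilt 0.33 j6 -0.82 wz (cw +) -25.2
expect 322.6 231.9
red [0.4909 0.0685] bar 56.7 len 0.0366
```

Red turned 29.4°. Next is across.

Emit:
{"method": "send_rows", "body": {
  "commands": [
    {"dx": 6.5, "dy": -30.3, "dz": 1.1, "wx": 0, "wy": 0, "wz": 0, "gripper": 0.4},
    {"dx": 6.5, "dy": -30.3, "dz": 1.1, "wx": 0, "wy": 0, "wz": 0, "gripper": 0.4},
    {"dx": 6.5, "dy": -30.3, "dz": 1.1, "wx": 0, "wy": 0, "wz": 0, "gripper": 0.4},
    {"dx": 6.5, "dy": -30.3, "dz": 1.1, "wx": 0, "wy": 0, "wz": 0, "gripper": 0.4},
    {"dx": 6.5, "dy": -30.3, "dz": 1.1, "wx": 0, "wy": 0, "wz": 0, "gripper": 0.4},
    {"dx": 0, "dy": 0, "dz": 0, "wx": 0, "wy": 0, "wz": -6.3, "gripper": 0.4},
    {"dx": 0, "dy": 0, "dz": 0, "wx": 0, "wy": 0, "wz": -6.3, "gripper": 0.4},
    {"dx": 0, "dy": 0, "dz": 0, "wx": 0, "wy": 0, "wz": -6.3, "gripper": 0.4},
    {"dx": 0, "dy": 0, "dz": 0, "wx": 0, "wy": 0, "wz": -6.3, "gripper": 0.4},
    {"dx": 0, "dy": 0, "dz": 0, "wx": 0, "wy": 0, "wz": 0, "gripper": 0.4}
  ]
}}

```text
clock: 20.37
tool_pos: [0.5967, -0.045, 0.1547]
ee_rot: [2.029, -2.397, -0.002]
wrist_force: [0.7, 0.9, -0.3]
width: 0.397
grasp_force: 0.0
```

```bash
python3 - <<'E'
from rig import arm
from h import *
plan(arm.observe(),.5989,-.0446,.107,170.3);st()
line("across","a2")
E
```

```text
shift mm [-0.7 -2.2 47.7] tool y at 170.5 tilt 0.09 j6 -1.48 wz (cw +) 0.2
t 20.37 yaw 170.47 M [ 0.009  0.002 -0.029] e6 -1.119 v6 0.169 F [ 0.7  0.9 -0.3] w 0.397 0.0 [ 0.5967 -0.045   0.1547]
expect 315.5 241.5
across [ 0.5986 -0.044 ] bar 80.4 len 0.0367
```

Emit:
{"method": "send_rows", "body": {
  "commands": [
    {"dx": -0.8, "dy": -2, "dz": 0, "wx": 0, "wy": 0, "wz": 0.1, "gripper": 0.4},
    {"dx": 0, "dy": 0, "dz": 16, "wx": 0, "wy": 0, "wz": 0, "gripper": 0.4},
    {"dx": 0, "dy": 0, "dz": 16, "wx": 0, "wy": 0, "wz": 0, "gripper": 0.4},
    {"dx": 0, "dy": 0, "dz": 15, "wx": 0, "wy": 0, "wz": 0, "gripper": 0.4},
    {"dx": 0, "dy": 0, "dz": 0, "wx": 0, "wy": 0, "wz": 0, "gripper": 0.3},
    {"dx": 0, "dy": 0, "dz": 0, "wx": 0, "wy": 0, "wz": 0, "gripper": 0},
    {"dx": 0, "dy": 0, "dz": 0, "wx": 0, "wy": 0, "wz": 0, "gripper": 0},
    {"dx": 0, "dy": 0, "dz": 0, "wx": 0, "wy": 0, "wz": 0, "gripper": 0},
    {"dx": 0, "dy": 0, "dz": 0, "wx": 0, "wy": 0, "wz": 0, "gripper": 0}
  ]
}}

```text
clock: 21.17
tool_pos: [0.5994, -0.0444, 0.1086]
ee_rot: [2.024, -2.403, -0.0]
wrist_force: [4.4, 0.3, -11.8]
width: 0.141
grasp_force: 117.3
```

```bash
python3 -c "from h import *;st()"
```

```text
t 21.17 yaw 170.21 M [-0.089 -0.678  0.047] e6 0.014 v6 -0.002 F [  4.4   0.3 -11.8] w 0.141 117.3 [ 0.5994 -0.0444  0.1086]
```

Emit:
{"method": "send_rows", "body": {
  "commands": [
    {"dx": 0, "dy": 0, "dz": 0, "wx": 0, "wy": 0, "wz": 4, "gripper": 0},
    {"dx": 0, "dy": 0, "dz": 0, "wx": 0, "wy": 0, "wz": 4, "gripper": 0},
    {"dx": 0, "dy": 0, "dz": 0, "wx": 0, "wy": 0, "wz": 4, "gripper": 0},
    {"dx": 0, "dy": 0, "dz": 0, "wx": 0, "wy": 0, "wz": 4, "gripper": 0}
  ]
}}

```text
clock: 21.5
tool_pos: [0.5996, -0.0443, 0.1086]
ee_rot: [-1.667, 2.663, -0.0]
wrist_force: [5.7, -0.2, -13.1]
width: 0.14
grasp_force: 117.4
```

Emit:
{"method": "send_rows", "body": {
  "commands": [
    {"dx": 0, "dy": 0, "dz": 0, "wx": 0, "wy": 0, "wz": 4, "gripper": 0},
    {"dx": 0, "dy": 0, "dz": 0, "wx": 0, "wy": 0, "wz": 4, "gripper": 0},
    {"dx": 0, "dy": 0, "dz": 0, "wx": 0, "wy": 0, "wz": 4, "gripper": 0},
    {"dx": 0, "dy": 0, "dz": 0, "wx": 0, "wy": 0, "wz": 3.5, "gripper": 0}
  ]
}}

```text
clock: 21.83
tool_pos: [0.5998, -0.0443, 0.1086]
ee_rot: [-1.293, 2.862, -0.0]
wrist_force: [4.5, -0.7, -12.6]
width: 0.141
grasp_force: 117.5
```

```bash
python3 -c "from h import *;st()"
```

```text
t 21.83 yaw 138.62 M [-0.006 -1.057  0.798] e6 0.157 v6 0.715 F [  4.5  -0.7 -12.6] w 0.141 117.5 [ 0.5998 -0.0443  0.1086]
```

Emit:
{"method": "send_rows", "body": {
  "commands": [
    {"dx": 0, "dy": 0, "dz": 0, "wx": 0, "wy": 0, "wz": 0, "gripper": 0},
    {"dx": 0, "dy": 0, "dz": 0, "wx": 0, "wy": 0, "wz": 0, "gripper": 0.4},
    {"dx": 0, "dy": 0, "dz": 0, "wx": 0, "wy": 0, "wz": 0, "gripper": 0.4},
    {"dx": 0, "dy": 0, "dz": 0, "wx": 0, "wy": 0, "wz": 0, "gripper": 0.4},
    {"dx": 0, "dy": 0, "dz": 0, "wx": 0, "wy": 0, "wz": 0, "gripper": 0.4},
    {"dx": 0, "dy": 0, "dz": -18, "wx": 0, "wy": 0, "wz": 0, "gripper": 0.4},
    {"dx": 0, "dy": 0, "dz": -18, "wx": 0, "wy": 0, "wz": 0, "gripper": 0.4},
    {"dx": 0, "dy": 0, "dz": -17, "wx": 0, "wy": 0, "wz": 0, "gripper": 0.4},
    {"dx": 0, "dy": 0, "dz": 0, "wx": 0, "wy": 0, "wz": 0, "gripper": 0.4}
  ]
}}

```text
clock: 22.58
tool_pos: [0.6009, -0.0446, 0.1663]
ee_rot: [-1.293, 2.857, -0.005]
wrist_force: [-0.8, -0.3, 0.6]
width: 0.401
grasp_force: 0.0
```

```bash
python3 - <<'E'
from rig import arm
from h import *
st();plan(arm.observe(),.4885,-.0422,.16,93.8)
line("across","a3")
E
```

```text
t 22.58 yaw 138.72 M [-0.015 -0.024 -0.014] e6 -0.001 v6 -0.0 F [-0.8 -0.3  0.6] w 0.401 0.0 [ 0.6009 -0.0446  0.1663]
shift mm [72.4 86.1  5.6] tool y at 138.7 tilt 0.37 j6 -0.92 wz (cw +) 44.9
expect 321.7 231.5
across [ 0.5989 -0.0442] bar 50.4 len 0.0367
```

Across turned 30.0°. Next is left.

Emit:
{"method": "send_rows", "body": {
  "commands": [
    {"dx": 18.1, "dy": 21.5, "dz": 1.4, "wx": 0, "wy": 0, "wz": 0, "gripper": 0.4},
    {"dx": 18.1, "dy": 21.5, "dz": 1.4, "wx": 0, "wy": 0, "wz": 0, "gripper": 0.4},
    {"dx": 18.1, "dy": 21.5, "dz": 1.4, "wx": 0, "wy": 0, "wz": 0, "gripper": 0.4},
    {"dx": 18.1, "dy": 21.5, "dz": 1.4, "wx": 0, "wy": 0, "wz": 0, "gripper": 0.4}
  ]
}}

```text
clock: 22.97
tool_pos: [0.4851, -0.042, 0.155]
ee_rot: [1.295, -2.861, -0.001]
wrist_force: [0.4, -0.5, 1.0]
width: 0.401
grasp_force: 0.0
```

Emit:
{"method": "send_rows", "body": {
  "commands": [
    {"dx": 0, "dy": 0, "dz": 0, "wx": 0, "wy": 0, "wz": 6.4, "gripper": 0.4},
    {"dx": 0, "dy": 0, "dz": 0, "wx": 0, "wy": 0, "wz": 6.4, "gripper": 0.4},
    {"dx": 0, "dy": 0, "dz": 0, "wx": 0, "wy": 0, "wz": 6.4, "gripper": 0.4},
    {"dx": 0, "dy": 0, "dz": 0, "wx": 0, "wy": 0, "wz": 6.4, "gripper": 0.4},
    {"dx": 0, "dy": 0, "dz": 0, "wx": 0, "wy": 0, "wz": 6.4, "gripper": 0.4},
    {"dx": 0, "dy": 0, "dz": 0, "wx": 0, "wy": 0, "wz": 6.4, "gripper": 0.4},
    {"dx": 0, "dy": 0, "dz": 0, "wx": 0, "wy": 0, "wz": 6.4, "gripper": 0.4},
    {"dx": 0, "dy": 0, "dz": 0, "wx": 0, "wy": 0, "wz": 0, "gripper": 0.4},
    {"dx": 0, "dy": 0, "dz": 0, "wx": 0, "wy": 0, "wz": 0, "gripper": 0.4}
  ]
}}

```text
clock: 23.72
tool_pos: [0.4864, -0.0421, 0.1557]
ee_rot: [0.112, -3.139, -0.0]
wrist_force: [0.4, 0.1, -0.2]
width: 0.399
grasp_force: 0.0
```

```bash
python3 - <<'E'
from rig import arm
from h import *
plan(arm.observe(),.4886,-.0422,.107,93.8);st()
line("left","l2")
E
```

```text
shift mm [-2.2 -0.3 48.7] tool y at 94.1 tilt 0.05 j6 -0.16 wz (cw +) 0.3
t 23.72 yaw 94.1 M [-0.014  0.025 -0.063] e6 0.208 v6 -0.01 F [ 0.4  0.1 -0.2] w 0.399 0.0 [ 0.4864 -0.0421  0.1557]
expect 319.8 245.4
left [ 0.4905 -0.0419] bar 3.6 len 0.0363
```

Emit:
{"method": "send_rows", "body": {
  "commands": [
    {"dx": -2.5, "dy": -0.2, "dz": 0, "wx": 0, "wy": 0, "wz": 0.4, "gripper": 0.4},
    {"dx": 0, "dy": 0, "dz": 16, "wx": 0, "wy": 0, "wz": 0, "gripper": 0.4},
    {"dx": 0, "dy": 0, "dz": 16, "wx": 0, "wy": 0, "wz": 0, "gripper": 0.4},
    {"dx": 0, "dy": 0, "dz": 16, "wx": 0, "wy": 0, "wz": 0, "gripper": 0.4},
    {"dx": 0, "dy": 0, "dz": 0, "wx": 0, "wy": 0, "wz": 0, "gripper": 0.3},
    {"dx": 0, "dy": 0, "dz": 0, "wx": 0, "wy": 0, "wz": 0, "gripper": 0},
    {"dx": 0, "dy": 0, "dz": 0, "wx": 0, "wy": 0, "wz": 0, "gripper": 0},
    {"dx": 0, "dy": 0, "dz": 0, "wx": 0, "wy": 0, "wz": 0, "gripper": 0},
    {"dx": 0, "dy": 0, "dz": 0, "wx": 0, "wy": 0, "wz": 0, "gripper": 0}
  ]
}}

```text
clock: 24.52
tool_pos: [0.4888, -0.0424, 0.1082]
ee_rot: [0.097, -3.139, 0.001]
wrist_force: [-1.7, -2.8, -7.1]
width: 0.145
grasp_force: 117.2
```

```bash
python3 -c "from h import *;st()"
```

```text
t 24.52 yaw 93.54 M [-0.44   0.445  0.092] e6 0.121 v6 0.001 F [-1.7 -2.8 -7.1] w 0.145 117.2 [ 0.4888 -0.0424  0.1082]
```

Emit:
{"method": "send_rows", "body": {
  "commands": [
    {"dx": 0, "dy": 0, "dz": 0, "wx": 0, "wy": 0, "wz": 4, "gripper": 0},
    {"dx": 0, "dy": 0, "dz": 0, "wx": 0, "wy": 0, "wz": 4, "gripper": 0},
    {"dx": 0, "dy": 0, "dz": 0, "wx": 0, "wy": 0, "wz": 4, "gripper": 0},
    {"dx": 0, "dy": 0, "dz": 0, "wx": 0, "wy": 0, "wz": 4, "gripper": 0}
  ]
}}

```text
clock: 24.85
tool_pos: [0.4889, -0.0422, 0.1082]
ee_rot: [-0.344, -3.122, 0.001]
wrist_force: [-1.8, -2.0, -7.2]
width: 0.143
grasp_force: 117.6
```

Emit:
{"method": "send_rows", "body": {
  "commands": [
    {"dx": 0, "dy": 0, "dz": 0, "wx": 0, "wy": 0, "wz": 4, "gripper": 0},
    {"dx": 0, "dy": 0, "dz": 0, "wx": 0, "wy": 0, "wz": 4, "gripper": 0},
    {"dx": 0, "dy": 0, "dz": 0, "wx": 0, "wy": 0, "wz": 4, "gripper": 0},
    {"dx": 0, "dy": 0, "dz": 0, "wx": 0, "wy": 0, "wz": 3.5, "gripper": 0}
  ]
}}

```text
clock: 25.18
tool_pos: [0.489, -0.0421, 0.1083]
ee_rot: [-0.762, -3.047, 0.0]
wrist_force: [-1.3, -1.7, -7.5]
width: 0.14
grasp_force: 117.6
```

```bash
python3 -c "from h import *;st()"
```

```text
t 25.18 yaw 61.94 M [-0.205  0.254  0.834] e6 0.149 v6 0.714 F [-1.3 -1.7 -7.5] w 0.14 117.6 [ 0.489  -0.0421  0.1083]
```

Emit:
{"method": "send_rows", "body": {
  "commands": [
    {"dx": 0, "dy": 0, "dz": 0, "wx": 0, "wy": 0, "wz": 0, "gripper": 0},
    {"dx": 0, "dy": 0, "dz": 0, "wx": 0, "wy": 0, "wz": 0, "gripper": 0.4},
    {"dx": 0, "dy": 0, "dz": 0, "wx": 0, "wy": 0, "wz": 0, "gripper": 0.4},
    {"dx": 0, "dy": 0, "dz": 0, "wx": 0, "wy": 0, "wz": 0, "gripper": 0.4},
    {"dx": 0, "dy": 0, "dz": 0, "wx": 0, "wy": 0, "wz": 0, "gripper": 0.4},
    {"dx": 0, "dy": 0, "dz": -18, "wx": 0, "wy": 0, "wz": 0, "gripper": 0.4},
    {"dx": 0, "dy": 0, "dz": -18, "wx": 0, "wy": 0, "wz": 0, "gripper": 0.4},
    {"dx": 0, "dy": 0, "dz": -17, "wx": 0, "wy": 0, "wz": 0, "gripper": 0.4},
    {"dx": 0, "dy": 0, "dz": 0, "wx": 0, "wy": 0, "wz": 0, "gripper": 0.4}
  ]
}}

```text
clock: 25.93
tool_pos: [0.4914, -0.0423, 0.1651]
ee_rot: [0.757, 3.042, 0.002]
wrist_force: [0.4, -0.6, 0.1]
width: 0.401
grasp_force: 0.0
```

```bash
python3 - <<'E'
from rig import arm
from h import *
st();plan(arm.observe(),.6016,.0657,.16,108.7)
line("left","l3")
E
```

```text
t 25.93 yaw 62.04 M [ 0.037 -0.03   0.019] e6 0.001 v6 0.0 F [ 0.4 -0.6  0.1] w 0.401 0.0 [ 0.4914 -0.0423  0.1651]
shift mm [-46.7 147.    5.8] tool y at 62.0 tilt 0.36 j6 0.4 wz (cw +) -46.7
expect 319.3 232.1
left [ 0.4884 -0.0423] bar 153.6 len 0.0368
```

Left turned 30.1°. Right is the last one.

Emit:
{"method": "send_rows", "body": {
  "commands": [
    {"dx": -9.3, "dy": 29.4, "dz": 1.2, "wx": 0, "wy": 0, "wz": 0, "gripper": 0.4},
    {"dx": -9.3, "dy": 29.4, "dz": 1.2, "wx": 0, "wy": 0, "wz": 0, "gripper": 0.4},
    {"dx": -9.3, "dy": 29.4, "dz": 1.2, "wx": 0, "wy": 0, "wz": 0, "gripper": 0.4},
    {"dx": -9.3, "dy": 29.4, "dz": 1.2, "wx": 0, "wy": 0, "wz": 0, "gripper": 0.4},
    {"dx": -9.3, "dy": 29.4, "dz": 1.2, "wx": 0, "wy": 0, "wz": 0, "gripper": 0.4}
  ]
}}

```text
clock: 26.4
tool_pos: [0.6, 0.0669, 0.1542]
ee_rot: [-0.759, -3.048, 0.0]
wrist_force: [0.3, -0.9, 0.4]
width: 0.402
grasp_force: 0.0
```

Emit:
{"method": "send_rows", "body": {
  "commands": [
    {"dx": 0, "dy": 0, "dz": 0, "wx": 0, "wy": 0, "wz": -6.7, "gripper": 0.4},
    {"dx": 0, "dy": 0, "dz": 0, "wx": 0, "wy": 0, "wz": -6.7, "gripper": 0.4},
    {"dx": 0, "dy": 0, "dz": 0, "wx": 0, "wy": 0, "wz": -6.7, "gripper": 0.4},
    {"dx": 0, "dy": 0, "dz": 0, "wx": 0, "wy": 0, "wz": -6.7, "gripper": 0.4},
    {"dx": 0, "dy": 0, "dz": 0, "wx": 0, "wy": 0, "wz": -6.7, "gripper": 0.4},
    {"dx": 0, "dy": 0, "dz": 0, "wx": 0, "wy": 0, "wz": -6.7, "gripper": 0.4},
    {"dx": 0, "dy": 0, "dz": 0, "wx": 0, "wy": 0, "wz": -6.7, "gripper": 0.4},
    {"dx": 0, "dy": 0, "dz": 0, "wx": 0, "wy": 0, "wz": 0, "gripper": 0.4},
    {"dx": 0, "dy": 0, "dz": 0, "wx": 0, "wy": 0, "wz": 0, "gripper": 0.4}
  ]
}}

```text
clock: 27.15
tool_pos: [0.5991, 0.0659, 0.1544]
ee_rot: [0.512, -3.099, -0.0]
wrist_force: [-0.0, 0.3, -1.0]
width: 0.399
grasp_force: 0.0
```

```bash
python3 - <<'E'
from rig import arm
from h import *
plan(arm.observe(),.6016,.0657,.107,108.7);st()
line("right","r4")
E
```

```text
shift mm [-2.4 -1.  47.4] tool y at 108.7 tilt 0.05 j6 -0.22 wz (cw +) 0.0
t 27.15 yaw 108.75 M [ 0.008 -0.003 -0.039] e6 -0.219 v6 0.012 F [-0.   0.3 -1. ] w 0.399 0.0 [0.5991 0.0659 0.1544]
expect 318.5 246.9
right [0.6029 0.0663] bar 18.7 len 0.0364
```

Emit:
{"method": "send_rows", "body": {
  "commands": [
    {"dx": -2.5, "dy": -0.9, "dz": 0, "wx": 0, "wy": 0, "wz": 0, "gripper": 0.4},
    {"dx": 0, "dy": 0, "dz": 16, "wx": 0, "wy": 0, "wz": 0, "gripper": 0.4},
    {"dx": 0, "dy": 0, "dz": 16, "wx": 0, "wy": 0, "wz": 0, "gripper": 0.4},
    {"dx": 0, "dy": 0, "dz": 15, "wx": 0, "wy": 0, "wz": 0, "gripper": 0.4},
    {"dx": 0, "dy": 0, "dz": 0, "wx": 0, "wy": 0, "wz": 0, "gripper": 0.3},
    {"dx": 0, "dy": 0, "dz": 0, "wx": 0, "wy": 0, "wz": 0, "gripper": 0},
    {"dx": 0, "dy": 0, "dz": 0, "wx": 0, "wy": 0, "wz": 0, "gripper": 0},
    {"dx": 0, "dy": 0, "dz": 0, "wx": 0, "wy": 0, "wz": 0, "gripper": 0},
    {"dx": 0, "dy": 0, "dz": 0, "wx": 0, "wy": 0, "wz": 0, "gripper": 0}
  ]
}}

```text
clock: 27.95
tool_pos: [0.6016, 0.0653, 0.108]
ee_rot: [0.515, -3.098, 0.001]
wrist_force: [-0.1, -3.2, -7.9]
width: 0.142
grasp_force: 117.3
```

```bash
python3 -c "from h import *;st()"
```

```text
t 27.95 yaw 108.89 M [-0.692  0.22  -0.013] e6 -0.014 v6 -0.004 F [-0.1 -3.2 -7.9] w 0.142 117.3 [0.6016 0.0653 0.108 ]
```

Emit:
{"method": "send_rows", "body": {
  "commands": [
    {"dx": 0, "dy": 0, "dz": 0, "wx": 0, "wy": 0, "wz": 4, "gripper": 0},
    {"dx": 0, "dy": 0, "dz": 0, "wx": 0, "wy": 0, "wz": 4, "gripper": 0},
    {"dx": 0, "dy": 0, "dz": 0, "wx": 0, "wy": 0, "wz": 4, "gripper": 0},
    {"dx": 0, "dy": 0, "dz": 0, "wx": 0, "wy": 0, "wz": 4, "gripper": 0}
  ]
}}

```text
clock: 28.28
tool_pos: [0.6017, 0.0655, 0.1081]
ee_rot: [0.077, -3.14, 0.001]
wrist_force: [-0.3, -2.0, -8.2]
width: 0.137
grasp_force: 117.5
```

Emit:
{"method": "send_rows", "body": {
  "commands": [
    {"dx": 0, "dy": 0, "dz": 0, "wx": 0, "wy": 0, "wz": 4, "gripper": 0},
    {"dx": 0, "dy": 0, "dz": 0, "wx": 0, "wy": 0, "wz": 4, "gripper": 0},
    {"dx": 0, "dy": 0, "dz": 0, "wx": 0, "wy": 0, "wz": 4, "gripper": 0},
    {"dx": 0, "dy": 0, "dz": 0, "wx": 0, "wy": 0, "wz": 3.5, "gripper": 0}
  ]
}}

```text
clock: 28.62
tool_pos: [0.6018, 0.0657, 0.1081]
ee_rot: [-0.347, -3.122, 0.001]
wrist_force: [-0.2, -2.2, -8.2]
width: 0.142
grasp_force: 117.6
```

```bash
python3 -c "from h import *;st()"
```

```text
t 28.62 yaw 77.32 M [-0.538 -0.014  0.829] e6 0.151 v6 0.716 F [-0.2 -2.2 -8.2] w 0.142 117.6 [0.6018 0.0657 0.1081]
```

Emit:
{"method": "send_rows", "body": {
  "commands": [
    {"dx": 0, "dy": 0, "dz": 0, "wx": 0, "wy": 0, "wz": 0, "gripper": 0},
    {"dx": 0, "dy": 0, "dz": 0, "wx": 0, "wy": 0, "wz": 0, "gripper": 0.4},
    {"dx": 0, "dy": 0, "dz": 0, "wx": 0, "wy": 0, "wz": 0, "gripper": 0.4},
    {"dx": 0, "dy": 0, "dz": 0, "wx": 0, "wy": 0, "wz": 0, "gripper": 0.4},
    {"dx": 0, "dy": 0, "dz": 0, "wx": 0, "wy": 0, "wz": 0, "gripper": 0.4},
    {"dx": 0, "dy": 0, "dz": -18, "wx": 0, "wy": 0, "wz": 0, "gripper": 0.4},
    {"dx": 0, "dy": 0, "dz": -18, "wx": 0, "wy": 0, "wz": 0, "gripper": 0.4},
    {"dx": 0, "dy": 0, "dz": -17, "wx": 0, "wy": 0, "wz": 0, "gripper": 0.4},
    {"dx": 0, "dy": 0, "dz": 0, "wx": 0, "wy": 0, "wz": 0, "gripper": 0.4}
  ]
}}

```text
clock: 29.37
tool_pos: [0.604, 0.0662, 0.1658]
ee_rot: [0.343, 3.116, 0.003]
wrist_force: [0.3, -0.0, -0.6]
width: 0.4
grasp_force: 0.0
```

```bash
python3 - <<'E'
from rig import arm
from h import *
st()
line("right","r5")
E
```

```text
t 29.37 yaw 77.45 M [ 0.016 -0.046 -0.025] e6 0.001 v6 0.001 F [ 0.3 -0.  -0.6] w 0.4 0.0 [0.604  0.0662 0.1658]
expect 319.7 232.4
right [0.6013 0.0656] bar 168.9 len 0.0368
right [0.6038 0.0749] bar 122.2 len 0.0083
```

Emit:
{"method": "send_rows", "body": {
  "commands": [
    {"dx": 0, "dy": 0, "dz": -30, "wx": 0, "wy": 0, "wz": 0, "gripper": 0.4},
    {"dx": 0, "dy": 0, "dz": -30, "wx": 0, "wy": 0, "wz": 0, "gripper": 0.4},
    {"dx": 0, "dy": 0, "dz": -30, "wx": 0, "wy": 0, "wz": 0, "gripper": 0.4},
    {"dx": 0, "dy": 0, "dz": -30, "wx": 0, "wy": 0, "wz": 0, "gripper": 0.4},
    {"dx": 0, "dy": 0, "dz": 0, "wx": 0, "wy": 0, "wz": 0, "gripper": 0.4},
    {"dx": 0, "dy": 0, "dz": 0, "wx": 0, "wy": 0, "wz": 0, "gripper": 0.4}
  ]
}}

```text
clock: 29.92
tool_pos: [0.6028, 0.066, 0.2825]
ee_rot: [0.343, 3.12, 0.001]
wrist_force: [0.5, 0.4, 0.1]
width: 0.401
grasp_force: 0.0
```

```bash
python3 - <<'E'
from rig import arm
from h import *
st()
cv2.imwrite("pics/end.png",arm.capture("side")["img"])
E
```

```text
t 29.92 yaw 77.44 M [-0.015  0.018  0.017] e6 -0.0 v6 -0.0 F [0.5 0.4 0.1] w 0.401 0.0 [0.6028 0.066  0.2825]
```

View pics/end.png

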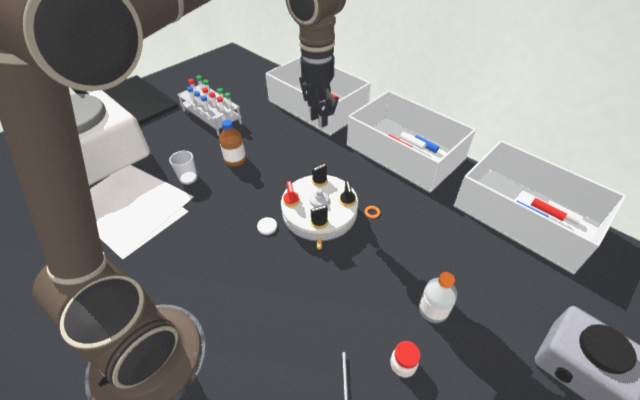

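The side view shows the gripper clear above the holder. The dish (267,226), seal (372,212), bottles, jar and beaker are all where they were. Right turned 29.8°, so I'm handing in.

```bash
python3 -c "
from rig import arm
print(arm.hand_in())"
```

```text
the job is handed in; nothing more can be done
None
```

All four knobs are tightened in the order red, across, left, right in both passes: to about 3–8° past bite on the first, then 29–30° further on the second. That leaves each about 33–38° past its bite; the gripper has let go, nothing else on the bench was moved, and the job is handed in at about 30 s (no verdict was returned).

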